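# Scoop round sweets into the tin

### The arm

A 7-joint arm with a two-finger parallel gripper is mounted at the origin on the work surface. World frame = base frame: x ahead of the robot, y to its left, z up, the work surface at z = 0. Lengths are in m, angles in rad, forces in N, time in s.
With the tool pointing down it reaches from about 0.4 to 0.85 m from the base axis. Payload 4.5 kg.
Tool frame: the origin (TCP) lies at the very end of the fingers, on their centre line; the grasp point (between the pads) lies 19 mm behind it (r.pinch_z is the z of the grasp point in the tool frame, in m); z points along the fingers, y is the line along which they close (so a half turn about z gives the same grasp; the last joint's range is limited). The gripper opens to 85 mm and grips with 20 to 120 N. Pads are 22 mm wide; open, the fingers measure 114 mm over their backs; the gripper's body (76 mm by 85 mm) begins 54 mm behind the grasp point. The pads swing forward as they close: fully open they stand 13 mm farther back than shut.
Start: joints at [-1.234, 0.689, -0.195, 1.565, 0.157, 0.902, -0.215], TCP at [0.186, 0.597, 0.231] pointing down, gripper open.
Joint ranges: [-3.01, 3.01], [-0.46, 2.08], [-1.47, 1.51], [0.13, 2.56], [-1, 4.14], [0.04, 2.09], [-2.66, 2.66]. Speed limits (rad/s): [2.57, 2.57, 3.14, 3.14, 3.14, 3.14, 3.14].

### API

Orientations are given as a 3x3 rotation matrix whose columns are the frame's x, y, z axes.
In Python, from bench import r gives the robot as it stands. The module is installed in compiled form; this text tells all that it offers.
- The arm moves only by the shell command python3 -m crank 'ROWS' [OPENING] [FORCE]. ROWS is JSON, a list that holds one entry, the list of rows, each a list of 6 numbers: the shift along the tool's x, y, z normalised to -1 to 1, where 1 is 0.05 m, then the turn, a rotation vector about the tool's x, y, z normalised to -1 to 1, where 1 is pi rad. A call has 1 to 8 rows; each row shifts and turns the commanded pose from where the row before left it, along the tool's axes as they then stand; what a row does not reach is not made up. A row lasts 1/10 s, in which the tool goes at most 50 mm and 8.59 degrees, less where a joint would pass 70% of its speed; a pose out of reach is approached as far as the arm can. A call with a number of a shift or a turn outside -1 to 1 is refused whole. A call with a gripper value outside its range is refused whole. OPENING is the opening, from 0 (shut) to 1 (fully open), set as the call begins (- or left out, the last holds). The fingers move at their own pace and stop on an object; FORCE is the grip in N (left out, the last holds). Time passes only in rows, so rows that do not move let the fingers close. It gives the time, the measured TCP pose, the force, the opening and the grip force at its end, in the units of the state.
- r.observe(): the state, without advancing time (a new reading comes with each control period).
- r.grab_frame(name): name is "scene" or "top"; returns a dict with "frame" (480x640x3 uint8, blue, green, red), "vertical_fov" (degrees; the focal length in pixels is half the picture's height over the tangent of half this angle, whatever the lens; pixels are square), "cx", "cy" (the principal point, pixels), "pose" (4x4, takes a point from camera to world coordinates). Camera axes: x right, y up, looking along -z (the intrinsics and any distortion apply to the point x, -y, -z); pixel columns grow to the right and rows downward; lengths in m; the calibration is good to about 2 mm. A picture is of the moment at which its call begins. There is no depth.
- r.job_done(): hands the job in; it is judged then, once.
Trained networks look in a picture, given as the dict that the camera call returned (one of the last four; its "shot" number tells which), for a name from the list of things; names that differ only in an ending like _2 or _b are one class to them, and where a whole thing is asked for, a point or a joint stands for the part that bears it (a point fixed in the world has none). Each returns a list of dicts, best first, with "p" (0 to 1); they miss things now and then, are a little off and sometimes report something else, mostly with a low value. They report only what shows in the picture. A call takes as long as a camera call. They do not tell look-alikes from the thing itself.
- r.spot_in(picture, query): "bbox" ([left, top, right, bottom] in pixels, round what is visible of it).
The state is a dict: "time_s": time; "q": joint angles; "qd": joint speeds; "joint_torque": joint torques, N m; "tool_pos": TCP position; "orientation": TCP orientation; "contact_force": force on the tool from outside, world axes, zero at the start; "torque": the same for the moment, N m; "grip_width": finger opening in m; "finger_force": force on a finger pad.
Only numpy, scipy, OpenCV 4.12 (cv2) and the standard library are available. Lean on these libraries where they do the work, as an engineer would, in place of code of your own. Each camera call takes 0.05 s, during which the arm holds its last target. There are 200 camera calls.

### The job

Take the scoop and use it to fetch at least three of the round sweets out of their clear tray and tip them into the open ribbed tin, then set the scoop down flat on the shelf top and let go. Do not touch the round sweets with the fingers; whichever you do not take must stay in their tray, none spilled. Leave the tin standing where it is, and leave the square caramels, the pill organiser, the monitor and the egg cup alone.

Things in the scene. Friction and masses are not known exactly. Their poses are not given: they have to be found in the camera images.
- scoop: open steel scoop with a grey plastic handle, 80 g, standing flat on the shelf. Origin: centre of the bowl's underside; x to the open front lip (x = 31 mm), z up. Bowl 62 x 62 mm, floor 2 mm thick; back wall and rear side walls 28 mm high, side walls step down to 15 mm at x = 8 and end at x = 24
- scoop_grip (a point): point to grip on the handle's centre line, at (-61, 0, 68) mm in the scoop's frame, axes as the scoop's. The handle is a flat bar 12 mm thick (y), 24 mm wide, 85 mm long, rising behind the back wall from (-35, 0, 12) and leaning back 25 degrees to (-71, 0, 89) mm; this point is 62 mm up it
- scoop_lip (a point): middle of the scoop's front lip, lower edge, at (31, 0, 0) mm in the scoop's frame
- scoop_bowl (a point): inside the scoop's bowl, at (-2, 0, 14) mm in the scoop's frame
- round_tray: fixed clear acrylic stack of two tiers, 226 (x) x 78 (y) mm, origin at its underside's centre. Open upper tray: floor at z = 48 mm, walls 3 mm; sides and far wall (x = 113) up to z = 90, near edge (x = -113) low, z = 63; at the far end a 45 degree ramp rises from its foot at x = 70. +x runs from low edge to ramp. Holds the five round sweets
- square_tray: fixed clear acrylic stack of two tiers, 226 (x) x 78 (y) mm, origin at its underside's centre. Open upper tray: floor at z = 48 mm, walls 3 mm; sides and far wall (x = 113) up to z = 90, near edge (x = -113) low, z = 63; at the far end a 45 degree ramp rises from its foot at x = 70. +x runs from low edge to ramp. Holds the three square caramels; the two stacks swap places
- ball1: smooth round amber boiled sweet, a ball 24 mm across, 10 g; origin at its centre
- ball2: smooth round amber boiled sweet, a ball 24 mm across, 10 g; origin at its centre
- ball3: smooth round amber boiled sweet, a ball 24 mm across, 10 g; origin at its centre
- ball4: smooth round amber boiled sweet, a ball 24 mm across, 10 g; origin at its centre
- ball5: smooth round amber boiled sweet, a ball 24 mm across, 10 g; origin at its centre
- square1: square amber caramel 24 x 24 x 16 mm, 12 g; origin at the centre of its underside; not to be moved
- square2: square amber caramel 24 x 24 x 16 mm, 12 g; origin at the centre of its underside; not to be moved
- square3: square amber caramel 24 x 24 x 16 mm, 12 g; origin at the centre of its underside; not to be moved
- tin: open ribbed aluminium tin, round, 92 mm outside, 86 mm inside, 42 mm high, floor 3 mm thick, about 150 g, loose; origin at the centre of its underside
- organiser: blue plastic pill organiser 35 x 165 x 25 mm, bystander; origin at the centre of its underside
- monitor: grey monitor body 90 x 120 x 52 mm, bystander; origin at the centre of its underside
- egg_cup: white ceramic egg cup 48 mm across, 60 mm high, bystander; origin at the centre of its underside
Things that resemble listed ones, but are neither listed nor needed, are in the scene too. Leave any blue or purple look-alike of the scoop alone.

How it is judged:
On the way:
1. at least one round sweet lies in the bowl of the scoop, lifted clear of the tray (sweet above 105 mm) (((distance between ball1 and scoop_bowl below 0.036 m and height (world z) of ball1 above 0.105 m) or (distance between ball2 and scoop_bowl below 0.036 m and height (world z) of ball2 above 0.105 m) or (distance between ball3 and scoop_bowl below 0.036 m and height (world z) of ball3 above 0.105 m) or (distance between ball4 and scoop_bowl below 0.036 m and height (world z) of ball4 above 0.105 m) or (distance between ball5 and scoop_bowl below 0.036 m and height (world z) of ball5 above 0.105 m))), for 0.2 s.
At the end, for the whole second after the job is handed in: At least three round sweets in the tin (centre within 43 mm of its axis, under 45 mm up), the other round ones in tin or tray, square caramels in their tray, tin upright; scoop released, flat on the shelf top (within 0.12 rad, 8 mm), off the tin; all at rest ((((horizontal distance between ball1 and tin below 0.043 m and z of ball1 in the frame of tin between 0 and 0.045 m) and (horizontal distance between ball2 and tin below 0.043 m and z of ball2 in the frame of tin between 0 and 0.045 m) and (horizontal distance between ball3 and tin below 0.043 m and z of ball3 in the frame of tin between 0 and 0.045 m)) or ((horizontal distance between ball1 and tin below 0.043 m and z of ball1 in the frame of tin between 0 and 0.045 m) and (horizontal distance between ball2 and tin below 0.043 m and z of ball2 in the frame of tin between 0 and 0.045 m) and (horizontal distance between ball4 and tin below 0.043 m and z of ball4 in the frame of tin between 0 and 0.045 m)) or ((horizontal distance between ball1 and tin below 0.043 m and z of ball1 in the frame of tin between 0 and 0.045 m) and (horizontal distance between ball2 and tin below 0.043 m and z of ball2 in the frame of tin between 0 and 0.045 m) and (horizontal distance between ball5 and tin below 0.043 m and z of ball5 in the frame of tin between 0 and 0.045 m)) or ((horizontal distance between ball1 and tin below 0.043 m and z of ball1 in the frame of tin between 0 and 0.045 m) and (horizontal distance between ball3 and tin below 0.043 m and z of ball3 in the frame of tin between 0 and 0.045 m) and (horizontal distance between ball4 and tin below 0.043 m and z of ball4 in the frame of tin between 0 and 0.045 m)) or ((horizontal distance between ball1 and tin below 0.043 m and z of ball1 in the frame of tin between 0 and 0.045 m) and (horizontal distance between ball3 and tin below 0.043 m and z of ball3 in the frame of tin between 0 and 0.045 m) and (horizontal distance between ball5 and tin below 0.043 m and z of ball5 in the frame of tin between 0 and 0.045 m)) or ((horizontal distance between ball1 and tin below 0.043 m and z of ball1 in the frame of tin between 0 and 0.045 m) and (horizontal distance between ball4 and tin below 0.043 m and z of ball4 in the frame of tin between 0 and 0.045 m) and (horizontal distance between ball5 and tin below 0.043 m and z of ball5 in the frame of tin between 0 and 0.045 m)) or ((horizontal distance between ball2 and tin below 0.043 m and z of ball2 in the frame of tin between 0 and 0.045 m) and (horizontal distance between ball3 and tin below 0.043 m and z of ball3 in the frame of tin between 0 and 0.045 m) and (horizontal distance between ball4 and tin below 0.043 m and z of ball4 in the frame of tin between 0 and 0.045 m)) or ((horizontal distance between ball2 and tin below 0.043 m and z of ball2 in the frame of tin between 0 and 0.045 m) and (horizontal distance between ball3 and tin below 0.043 m and z of ball3 in the frame of tin between 0 and 0.045 m) and (horizontal distance between ball5 and tin below 0.043 m and z of ball5 in the frame of tin between 0 and 0.045 m)) or ((horizontal distance between ball2 and tin below 0.043 m and z of ball2 in the frame of tin between 0 and 0.045 m) and (horizontal distance between ball4 and tin below 0.043 m and z of ball4 in the frame of tin between 0 and 0.045 m) and (horizontal distance between ball5 and tin below 0.043 m and z of ball5 in the frame of tin between 0 and 0.045 m)) or ((horizontal distance between ball3 and tin below 0.043 m and z of ball3 in the frame of tin between 0 and 0.045 m) and (horizontal distance between ball4 and tin below 0.043 m and z of ball4 in the frame of tin between 0 and 0.045 m) and (horizontal distance between ball5 and tin below 0.043 m and z of ball5 in the frame of tin between 0 and 0.045 m))) and ((horizontal distance between ball1 and tin below 0.043 m and z of ball1 in the frame of tin between 0 and 0.045 m) or (x of ball1 in the frame of round_tray between -0.113 and 0.113 m and y of ball1 in the frame of round_tray between -0.039 and 0.039 m and z of ball1 in the frame of round_tray between 0.044 and 0.095 m)) and ((horizontal distance between ball2 and tin below 0.043 m and z of ball2 in the frame of tin between 0 and 0.045 m) or (x of ball2 in the frame of round_tray between -0.113 and 0.113 m and y of ball2 in the frame of round_tray between -0.039 and 0.039 m and z of ball2 in the frame of round_tray between 0.044 and 0.095 m)) and ((horizontal distance between ball3 and tin below 0.043 m and z of ball3 in the frame of tin between 0 and 0.045 m) or (x of ball3 in the frame of round_tray between -0.113 and 0.113 m and y of ball3 in the frame of round_tray between -0.039 and 0.039 m and z of ball3 in the frame of round_tray between 0.044 and 0.095 m)) and ((horizontal distance between ball4 and tin below 0.043 m and z of ball4 in the frame of tin between 0 and 0.045 m) or (x of ball4 in the frame of round_tray between -0.113 and 0.113 m and y of ball4 in the frame of round_tray between -0.039 and 0.039 m and z of ball4 in the frame of round_tray between 0.044 and 0.095 m)) and ((horizontal distance between ball5 and tin below 0.043 m and z of ball5 in the frame of tin between 0 and 0.045 m) or (x of ball5 in the frame of round_tray between -0.113 and 0.113 m and y of ball5 in the frame of round_tray between -0.039 and 0.039 m and z of ball5 in the frame of round_tray between 0.044 and 0.095 m)) and x of square1 in the frame of square_tray between -0.113 and 0.113 m and y of square1 in the frame of square_tray between -0.039 and 0.039 m and z of square1 in the frame of square_tray between 0.044 and 0.095 m and x of square2 in the frame of square_tray between -0.113 and 0.113 m and y of square2 in the frame of square_tray between -0.039 and 0.039 m and z of square2 in the frame of square_tray between 0.044 and 0.095 m and x of square3 in the frame of square_tray between -0.113 and 0.113 m and y of square3 in the frame of square_tray between -0.039 and 0.039 m and z of square3 in the frame of square_tray between 0.044 and 0.095 m and height (world z) of scoop below 0.008 m and angle between scoop's own z axis and vertical below 0.12 rad and linear speed of scoop below 0.03 m/s and angle between tin's own z axis and vertical below 0.1 rad and contact force between scoop and tin below 0.05 N and contact force between the fingers and scoop below 0.05 N and linear speed of each of ball1, ball2, ball3, ball4, ball5 below 0.05 m/s); the robot touches nothing.
It fails at once if a finger touches a round sweet (contact force between the fingers and ball1 above 0.3 N or contact force between the fingers and ball2 above 0.3 N or contact force between the fingers and ball3 above 0.3 N or contact force between the fingers and ball4 above 0.3 N or contact force between the fingers and ball5 above 0.3 N).
It fails at once if the tin is pushed more than 35 mm away or tipped by more than 0.4 rad (distance of tin from where it was at the start of the episode above 0.035 m or angle between tin's own z axis and vertical above 0.4 rad).
It fails at once if a square caramel is moved by more than 30 mm (distance of any of square1, square2, square3 from where it was at the start of the episode above 0.03 m).
It fails at once if the organiser, monitor or egg cup is moved by more than 30 mm or tipped (distance of any of organiser, monitor, egg_cup from where it was at the start of the episode above 0.03 m or angle between any of organiser, monitor, egg_cup's own z axis and vertical above 0.4 rad).
It also fails if it takes over 64 s, if anything falls off the work surface, if the arm or the gripper's body presses on something with over 40 N, if the wrist force passes 120 N, or if a joint passes its speed limit or range.

## Working session

There is one attempt and no reset: what is moved stays moved. The work goes in short steps, Python scripts to look and compute and a shell command to move; the robot and the scene stay as the last step left them, time stands still between calls to the robot, and variables do not carry over. Pictures are saved under pics/ and viewed, at most 10 in all, crops included, and the job is handed in when it is done.

```bash
mkdir -p pics
cat > h.py <<'E'
import numpy as np, cv2
from bench import r
def K(p):
    H=p["frame"].shape[0]; f=H/2/np.tan(np.radians(p["vertical_fov"])/2); return f,p["cx"],p["cy"]
def ray(p,u,v):
    f,cx,cy=K(p); T=np.array(p["pose"]); d=T[:3,:3]@np.array([(u-cx)/f,-(v-cy)/f,-1.]); return T[:3,3],d/np.linalg.norm(d)
def atz(p,u,v,z):
    o,d=ray(p,u,v); return o+d*(z-o[2])/d[2]
def proj(p,X):
    f,cx,cy=K(p); T=np.array(p["pose"]); c=T[:3,:3].T@(np.array(X)-T[:3,3]); return np.array([cx+f*c[0]/-c[2],cy-f*c[1]/-c[2]])
def tri(p,a,q,b):
    o1,d1=ray(p,*a);o2,d2=ray(q,*b); A=np.array([d1,-d2]).T; s=np.linalg.lstsq(A,o2-o1,rcond=None)[0]
    x=o1+s[0]*d1;y=o2+s[1]*d2; return (x+y)/2,np.linalg.norm(x-y)
E
python3 - <<'E'
from h import *
for n in("scene","top"):
    p=r.grab_frame(n); cv2.imwrite(f"pics/{n}0.png",p["frame"])
    print(n,{k:(np.round(v,3).tolist() if k=="pose" else v) for k,v in p.items() if k!="frame"})
    for c in("scoop","round_tray","square_tray","ball1","square1","tin","organiser","monitor","egg_cup"):
        print(c,[(np.round(d["bbox"]).astype(int).tolist(),round(d["p"],2)) for d in r.spot_in(p,c)])
E
```

```text
scene {'vertical_fov': 43.36557873497955, 'cx': 321.52828508147195, 'cy': 238.58707912076932, 'pose': [[-0.201, -0.823, 0.531, 1.29], [0.98, -0.168, 0.111, 0.063], [-0.002, 0.542, 0.84, 1.189], [0.0, 0.0, 0.0, 1.0]], 'shot': 1}
scoop [([228, 132, 270, 168], 0.75), ([140, 151, 170, 174], 0.61), ([184, 155, 215, 217], 0.6), ([135, 206, 176, 251], 0.6), ([333, 206, 391, 314], 0.45)]
round_tray []
square_tray [([333, 204, 391, 316], 0.58), ([441, 279, 454, 291], 0.45)]
ball1 [([439, 291, 450, 300], 0.68), ([440, 279, 452, 292], 0.59), ([457, 296, 468, 312], 0.52), ([460, 287, 471, 298], 0.46), ([453, 273, 462, 285], 0.46), ([183, 157, 218, 217], 0.45)]
square1 [([343, 262, 358, 278], 0.68), ([359, 268, 370, 280], 0.55), ([366, 334, 389, 362], 0.24)]
tin [([239, 225, 278, 266], 0.97)]
organiser [([480, 292, 555, 319], 0.65)]
monitor [([184, 271, 252, 333], 0.96), ([333, 207, 391, 314], 0.62), ([455, 300, 468, 310], 0.18)]
egg_cup [([363, 333, 388, 364], 0.57)]
top {'vertical_fov': 44.5518707071391, 'cx': 322.715759236883, 'cy': 238.82349130036266, 'pose': [[0.017, 0.996, -0.083, 0.439], [-1.0, 0.018, 0.005, -0.084], [0.007, 0.083, 0.997, 1.546], [0.0, 0.0, 0.0, 1.0]], 'shot': 2}
scoop [([453, 206, 487, 238], 0.97), ([486, 284, 513, 326], 0.9), ([427, 258, 456, 299], 0.83), ([390, 322, 430, 348], 0.64)]
round_tray [([177, 170, 228, 265], 0.55), ([197, 216, 205, 220], 0.39), ([193, 200, 199, 209], 0.28), ([121, 204, 185, 224], 0.23)]
square_tray [([208, 194, 214, 200], 0.74), ([264, 179, 301, 270], 0.56)]
ball1 [([194, 190, 200, 198], 0.6), ([196, 213, 207, 221], 0.48)]
square1 [([272, 202, 286, 216], 0.52), ([278, 223, 292, 231], 0.4), ([264, 179, 302, 270], 0.21)]
tin [([356, 211, 392, 247], 0.96)]
organiser [([124, 204, 183, 222], 0.74)]
monitor [([367, 148, 423, 193], 0.94)]
egg_cup [([252, 140, 272, 161], 0.85), ([196, 189, 199, 199], 0.7), ([206, 202, 214, 209], 0.45)]
```

View pics/scene0.png

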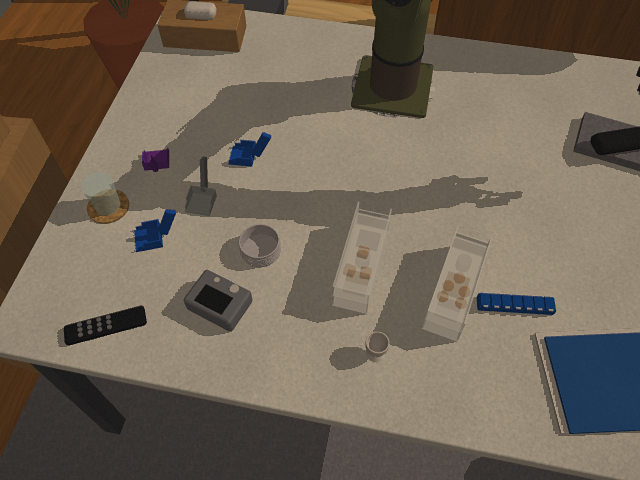

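View pics/top0.png

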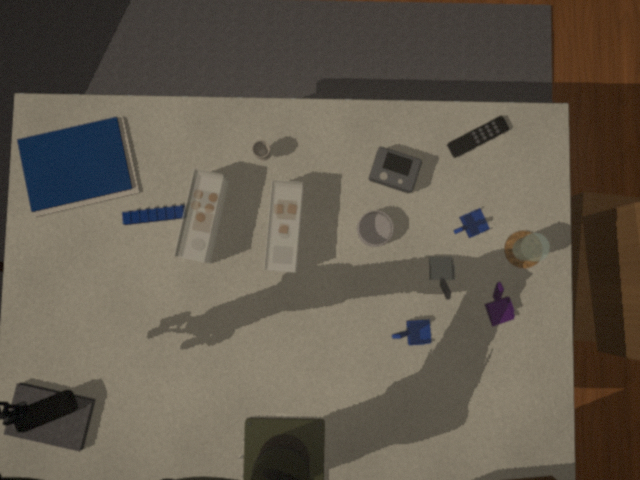

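The scene view shows the candidates for the scoop: grey (200,190), blue (243,152), blue (150,235) and purple (155,160). In the top view these are (441,275), (419,332), (474,222) and (500,308). I choose the grey one, since it is steel with a grey handle. The round sweets lie in the tray at top (203,215), scene (457,285). I'll check all of this in one close crop.

Run:
```python
from h import *
s=r.grab_frame("scene")["frame"]; t=r.grab_frame("top")["frame"]
def c(f,x,y,w,h,W,H): return cv2.resize(f[y:y+h,x:x+w],(W,H),interpolation=cv2.INTER_CUBIC)
a=np.hstack([c(s,415,220,90,125,288,400),c(t,165,160,75,115,261,400),c(t,400,230,70,111,252,400)][:3])
b=np.hstack([c(s,170,145,140,70,400,200),c(t,350,195,100,50,400,200)])
im=np.zeros((600,801,3),np.uint8); im[:400,:a.shape[1]]=a[:,:801]; im[400:,:800]=b
cv2.imwrite("pics/crop1.png",im[:,:800])
```

```text
(no output)
```

View pics/crop1.png

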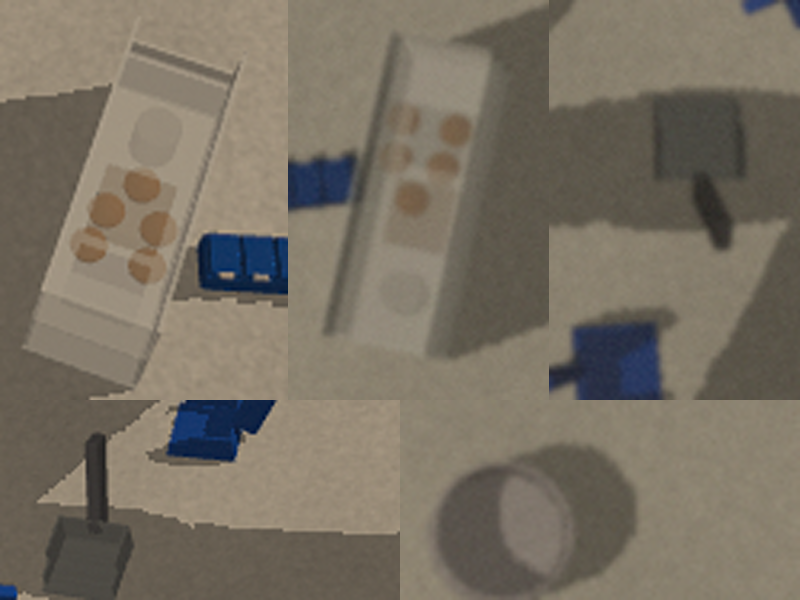

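The crop confirms it: grey scoop, round sweets in the left tray, open tin. To see which end of the tray is low, I'll overlay both hypotheses.

```bash
cat >> h.py <<'E'
def tray_w(x,y,a):
    c,s=np.cos(a),np.sin(a); R=np.array([[c,-s,0],[s,c,0],[0,0,1]])
    return lambda P: R@np.array(P,float)+np.array([x,y,0])
def edges():
    L=.113;W=.039; 
    return [((-L,-W,.063),(-L,W,.063)),((L,-W,.09),(L,W,.09)),((-L,-W,.063),(-L,-W,0)),((-L,W,.063),(-L,W,0)),((-L,-W,0),(-L,W,0)),((L,-W,0),(L,W,0)),((L,W,0),(L,W,.09)),((L,-W,0),(L,-W,.09)),((.07,-W,.048),(.07,W,.048)),((-L,W,.09),(L,W,.09)),((-L,-W,.09),(L,-W,.09))]
E
python3 - <<'E'
from h import *
s=r.grab_frame("scene"); t=r.grab_frame("top")
cs=[atz(t,u,v,.09) for u,v in((195.7,170),(223.6,174.4),(175.6,256),(207,262.6))]
print(np.round(cs,3))
far=(cs[0]+cs[1])/2; near=(cs[2]+cs[3])/2; c=(far+near)/2; d=far-near; a=np.arctan2(d[1],d[0]); print(c,np.degrees(a),np.linalg.norm(d))
out=[]
for hyp in (a,a+np.pi):
    w=tray_w(c[0],c[1],hyp)
    for p,(x,y,ww,hh) in((s,(405,215,110,140)),(t,(160,155,90,115))):
        k=4 if p is s else 4.87
        im=cv2.resize(p["frame"][y:y+hh,x:x+ww],None,fx=k,fy=k,interpolation=cv2.INTER_CUBIC)
        for A,B in edges():
            P,Q=[tuple(int(i) for i in (proj(p,w(v))-(x,y)+.5)*k) for v in(A,B)]
            cv2.line(im,P,Q,(0,255,0) if A[0]*B[0]>0 and A[0]<0 else (0,0,255),1)
        out.append(cv2.resize(im,(400,560) if p is s else (400,560)))
cv2.imwrite("pics/ov.png",cv2.resize(np.hstack([out[0],out[2]]),(800,560)))
for p,n in((s,'s'),(t,'t')):
    print(n,[(np.round(d["bbox"],1).tolist(),round(d["p"],2)) for d in r.spot_in(p,"ball1")])
E
```

```text
[[0.729 0.23  0.09 ]
 [0.719 0.16  0.09 ]
 [0.512 0.272 0.09 ]
 [0.497 0.194 0.09 ]]
[0.61390319 0.21410492 0.09      ] -9.85730578701212 0.22307607413515554
s [([457.7, 283.1, 470.4, 296.2], 0.6), ([441.4, 281.7, 455.5, 293.9], 0.56), ([454.8, 298.3, 468.9, 314.2], 0.54), ([436.8, 288.2, 449.2, 300.2], 0.47), ([455.6, 272.0, 462.8, 285.1], 0.4)]
t [([194.4, 211.9, 205.1, 219.4], 0.62), ([206.5, 199.7, 215.2, 209.5], 0.55), ([194.9, 188.1, 199.3, 197.6], 0.5), ([208.9, 191.2, 218.4, 201.5], 0.42), ([189.0, 197.7, 200.5, 211.4], 0.42)]
```

View pics/ov.png

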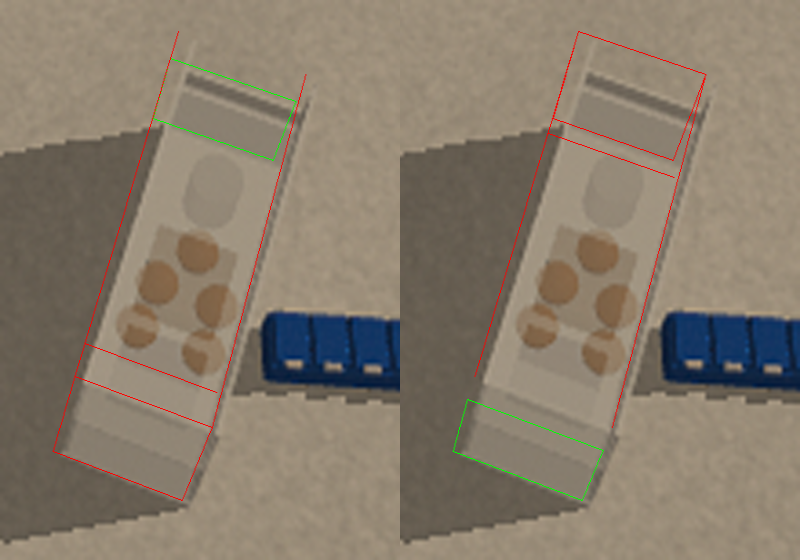

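Left overlay fits: the low edge faces the robot and the ramp is at the far end, (85,350–390) in the crop. Now I'll fit the poses of tray, scoop and tin using both views.

```bash
cat > fit.py <<'E'
from h import *
from scipy.optimize import least_squares
s=r.grab_frame("scene"); t=r.grab_frame("top")
def fit(obs,x0,free_z=False):
    def f(v):
        w=tray_w(v[0],v[1],v[2]); dz=v[3] if free_z else 0
        return np.concatenate([(proj(p,w(P)+[0,0,dz])-uv) for p,P,uv in obs])
    o=least_squares(f,list(x0)+([0.] if free_z else []),loss='soft_l1'); return o.x,np.round(o.fun.reshape(-1,2),1).tolist()
L,W=.113,.039
trayobs=[(s,(-L,-W,.09),(453.2,225.5)),(s,(-L,W,.09),(482.5,240)),(s,(L,W,0),(452,341.2)),(s,(L,W,.09),(459.2,323.7)),
 (t,(L,W,.09),(195.7,170)),(t,(L,-W,.09),(223.6,174.4)),(t,(-L,W,.09),(175.6,256)),(t,(-L,-W,.09),(207,262.6))]
sc=[(t,(.031,.031,0),(429.4,256.4)),(t,(.031,-.031,0),(453.6,256.4)),(t,(-.031,.031,.028),(430,279.4)),(t,(-.031,-.031,.028),(454.4,280)),(t,(-.076,0,.087),(448,298)),
 (s,(-.031,-.031,.028),(191,186)),(s,(-.031,.031,.028),(216.2,190.5)),(s,(-.071,0,.09),(203.2,156))]
E
python3 - <<'E'
from fit import *
for fz in(0,1):
    print("tray",fit(trayobs,(.61,.21,-.17),fz)); print("scoop",fit(sc,(.45,-.33,0),fz))
th=np.linspace(0,2*np.pi,60)
bb={}
for n,p in(("s",s),("t",t)): bb[n]=(p,np.array(r.spot_in(p,"tin")[0]["bbox"]))
def f(v):
    o=[]
    for p,b in bb.values():
        q=np.array([proj(p,(v[0]+.046*np.cos(a),v[1]+.046*np.sin(a),v[2]+z)) for a in th for z in(0,.042)])
        o+=list(np.r_[q.min(0),q.max(0)]-b)
    return o
o=least_squares(f,(.5,-.1,0)); print("tin",o.x,np.round(o.fun,1))
for n,p in(("s",s),("t",t)):
    for d in r.spot_in(p,"ball1"):
        b=d["bbox"]; print(n,np.round(atz(p,(b[0]+b[2])/2,(b[1]+b[3])/2,.06),3))
T=fit(trayobs,(.61,.21,-.17))[0]; S=fit(sc,(.45,-.33,0))[0]
g=[]
SE=[((.031,.031,0),(.031,-.031,0)),((-.031,.031,.028),(-.031,-.031,.028)),((.024,.031,.015),(-.031,.031,.015)),((.024,-.031,.015),(-.031,-.031,.015)),((.031,.031,0),(-.031,.031,0)),((.031,-.031,0),(-.031,-.031,0)),((-.035,0,.012),(-.071,0,.089))]
tr=lambda z:[((o.x[0]+.046*np.cos(a)-0,o.x[1]+.046*np.sin(a),z),(o.x[0]+.046*np.cos(a+.1),o.x[1]+.046*np.sin(a+.1),z)) for a in th]
I=lambda v:np.array(v)
for p,x,y,w,E in((s,415,220,80,125,),(t,165,162,70,109),(s,175,145,110,130),(t,350,200,115,105)):
  pass
def draw(p,x,y,ww,hh,E,w,k):
    im=cv2.resize(p["frame"][y:y+hh,x:x+ww],None,fx=k,fy=k,interpolation=cv2.INTER_CUBIC)
    for A,B in E:
        cv2.line(im,*[tuple(int(i) for i in (proj(p,w(v))-(x,y)+.5)*k) for v in(A,B)],(0,0,255),1)
    return im
wT=tray_w(*T[:3]); wS=tray_w(*S[:3])
def pad(i): z=np.zeros((590,400,3),np.uint8); i=i[:590,:400]; z[:i.shape[0],:i.shape[1]]=i; return z
c1=np.vstack([draw(s,410,220,90,125,edges(),wT,3)[:375],draw(s,175,150,60,72,SE,wS,3)])
c2=np.vstack([draw(t,165,162,70,109,edges(),wT,3.2)[:349],draw(t,410,240,62,68,SE,wS,3.5)])
cv2.imwrite("pics/ov2.png",np.hstack([pad(c1),pad(c2)]))
E
```

```text
tray (array([ 0.61739197,  0.21149391, -0.18766232]), [[0.0, -2.0], [5.5, -5.3], [0.3, -0.3], [1.3, -0.9], [0.7, -2.7], [3.1, -0.8], [0.6, -0.8], [-0.1, -1.0]])
scoop (array([ 0.49643874, -0.40451958, -0.01781565]), [[-0.5, -0.5], [-1.3, 0.4], [0.4, -0.1], [-0.0, 0.1], [-0.9, -0.5], [-0.8, -2.2], [-1.7, -2.3], [0.1, 0.9]])
tray (array([ 0.61508844,  0.2131508 , -0.18758251, -0.01102123]), [[-0.1, 0.0], [5.2, -3.3], [0.3, 0.9], [1.2, 0.5], [0.9, -0.9], [3.1, 0.9], [1.0, 0.3], [0.1, 0.1]])
scoop (array([ 0.49613064, -0.40600026, -0.01779981, -0.00690059]), [[-0.4, -0.2], [-1.3, 0.6], [0.5, 0.0], [-0.1, 0.3], [-0.9, -0.4], [-0.9, -0.7], [-1.8, -0.8], [0.1, 2.6]])
tin [ 0.5674905   0.02367831 -0.15621086] [-94.3 -15.3 -69.9  15.1 -92.9  14.5 -94.8  13. ]
s [0.645 0.234 0.06 ]
s [0.681 0.229 0.06 ]
t [0.674 0.23  0.06 ]
t [0.664 0.192 0.06 ]
t [0.646 0.235 0.06 ]Traceback (most recent call last):
  File "<stdin>", line 31, in <module>
    return _nx.concatenate(arrs, 0, dtype=dtype, casting=casting)
           ~~~~~~~~~~~~~~~^^^^^^^^^^^^^^^^^^^^^^^^^^^^^^^^^^^^^^^
ValueError: all the input array dimensions except for the concatenation axis must match exactly, but along dimension 1, the array at index 0 has size 270 and the array at index 1 has size 180
```

```bash
cat > ov.py <<'E'
from fit import *
import sys
th=np.linspace(0,2*np.pi,60)
bb=((s,(239,225,278,266)),(t,(356,211,392,247)))
def f(v):
    o=[]
    for p,b in bb:
        q=np.array([proj(p,(v[0]+.046*np.cos(a),v[1]+.046*np.sin(a),v[2]+z)) for a in th for z in(0,.042)])
        o+=list(np.r_[q.min(0),q.max(0)]-b)
    return o
o=least_squares(f,(.5,-.1,0)); print("tin",o.x,np.round(o.fun,1))
T,e=fit(trayobs[:1]+trayobs[2:],(.61,.21,-.17)); print("tray",T,e)
S=fit(sc,(.45,-.33,0))[0]
SE=[((.031,.031,0),(.031,-.031,0)),((-.031,.031,.028),(-.031,-.031,.028)),((.024,.031,.015),(-.031,.031,.015)),((.024,-.031,.015),(-.031,-.031,.015)),((.031,.031,0),(-.031,.031,0)),((.031,-.031,0),(-.031,-.031,0)),((-.035,0,.012),(-.071,0,.089))]
def draw(p,x,y,ww,hh,E,w,k):
    im=cv2.resize(p["frame"][y:y+hh,x:x+ww],None,fx=k,fy=k,interpolation=cv2.INTER_CUBIC)
    for A,B in E: cv2.line(im,*[tuple(int(i) for i in (proj(p,w(v))-(x,y)+.5)*k) for v in(A,B)],(0,0,255),1)
    return im
wT=tray_w(*T[:3]); wS=tray_w(*S[:3])
im=np.zeros((600,800,3),np.uint8)
def put(a,x,y): a=a[:600-y,:800-x]; im[y:y+a.shape[0],x:x+a.shape[1]]=a
put(draw(s,410,220,90,130,edges(),wT,4.4),0,0); put(draw(t,165,162,70,109,edges(),wT,4.4),400,0)
put(draw(s,175,150,56,72,SE,wS,3.3),0+590+20,360+0); put(draw(t,415,240,52,68,SE,wS,3.5),400,490-10)
cv2.imwrite("pics/ov2.png",im)
E
python3 ov.py
```

```text
tin [ 0.59484688 -0.22802659 -0.00715378] [-0.7 -1.1  1.9  1.4  0.4 -0.1  0.9  0.3]
tray [ 0.61656027  0.21195629 -0.18830644] [[0.3, -2.3], [0.5, -0.6], [1.5, -1.3], [0.5, -2.4], [2.9, -0.5], [0.4, -0.5], [-0.3, -0.7]]
```

View pics/ov2.png

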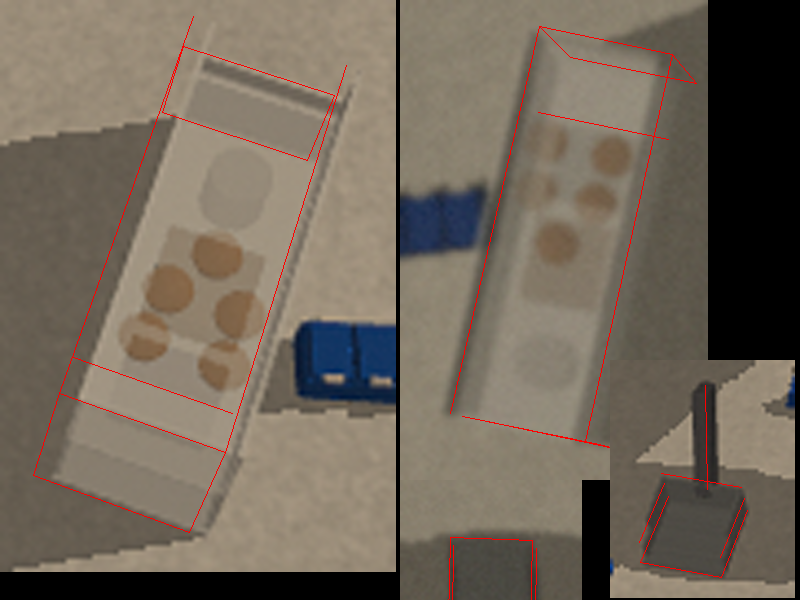

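Run:
```python
from fit import *
so=[(s,(L,-W,0),(422.5,328.6)),(s,(L,W,0),(456.6,341.6)),(s,(-L,-W,.09),(457.3,225.7)),(s,(-L,W,.09),(489.5,240)),(s,(-L,-W,.063),(456.6,233.6)),(s,(-L,W,.063),(487.3,242.7)),(s,(L,W,.09),(464.5,323.4))]
print(fit(so,(.61,.21,-.17))); print(fit(so,(.61,.21,-.17),True))
top=trayobs[4:]
print(fit(top,(.61,.21,-.17)))
T=fit(so,(.61,.21,-.17))[0]; w=tray_w(*T)
print("top proj",[np.round(proj(t,w(P)),1).tolist() for _,P,_ in top],[u for _,_,u in top])
# brightness gradient profile across the tray in the top view at model x=-0.06..0
g=cv2.GaussianBlur(t["frame"],(0,0),.7).astype(float).mean(2)
for X in(-.08,-.02):
  ys=np.arange(-.06,.0601,.006); print(X,[int(np.mean([cv2.getRectSubPix(g.astype(np.float32),(1,1),tuple(map(float,proj(t,w((X+d,y,.09))))))[0,0] for d in np.arange(-.02,.021,.01)])) for y in ys])
Sx=fit(sc[5:],(.49,-.4,0)); print("scoop scene",Sx); print("scoop top",fit(sc[:5],(.49,-.4,0)))
```

```text
(array([ 0.61922034,  0.22018562, -0.18774944]), [[-1.6, 0.9], [-0.2, 0.9], [-0.2, -0.9], [2.5, -3.9], [-1.7, -2.0], [1.8, 0.0], [0.3, 1.0]])
(array([ 0.59845134,  0.2253415 , -0.18431323, -0.0371219 ]), [[-0.3, -0.0], [-0.0, -0.6], [-0.4, 1.2], [1.3, -2.2], [-1.9, -0.1], [0.7, 1.5], [0.2, 0.0]])
(array([ 0.61419404,  0.21389309, -0.17281068]), [[-1.0, -1.4], [1.5, 0.0], [0.2, 0.8], [-0.4, 0.1]])
top proj [[193.0, 166.5], [223.3, 172.8], [172.8, 254.4], [203.4, 260.8]] [(195.7, 170), (223.6, 174.4), (175.6, 256), (207, 262.6)]
-0.08 [86, 93, 100, 112, 132, 130, 130, 130, 131, 131, 133, 136, 131, 115, 107, 90, 117, 130, 130, 129, 128]
-0.02 [86, 93, 99, 106, 121, 118, 118, 113, 108, 108, 110, 121, 129, 114, 106, 82, 98, 92, 86, 82, 79]
scoop scene (array([ 0.50038927, -0.39844261,  0.0448228 ]), [[0.0, -0.1], [-0.3, -1.4], [0.3, 2.2]])
scoop top (array([ 0.49613725, -0.40572918, -0.01544496]), [[-0.1, -0.3], [-0.9, 0.5], [0.9, 0.0], [0.5, 0.2], [-0.4, -0.3]])
```

Scene and top fits differ by about 5 mm, which is a camera bias. I can cancel it later by measuring relative to the held scoop. Now I'll work out the reach.

```bash
cat >> h.py <<'E'
from scipy.spatial.transform import Rotation as Ro
def tgt(yaw,lean): # tool z leaning forward by lean along heading yaw; tool y along +-heading-left
    h=np.array([np.cos(yaw),np.sin(yaw),0]); z=np.sin(lean)*h-np.cos(lean)*np.array([0,0,1.]); y=np.array([-h[1],h[0],0]); 
    return np.array([np.cross(y,z),y,z]).T
def plan(pos,R):
    o=r.observe(); R0=np.array(o["orientation"]).reshape(3,3); p=np.array(o["tool_pos"])
    for n,Rt in(("A",R),("B",R@np.diag([-1,-1,1]))):
        rv=Ro.from_matrix(R0.T@Rt).as_rotvec()/np.pi
        print(n,"rot",np.round(rv,4),"rows>=",int(np.ceil(np.abs(np.linalg.norm(rv))/.0477)),"| shift before rot",np.round(R0.T@(pos-p)/.05,2),"after",np.round(Rt.T@(pos-p)/.05,2))
    print("t",round(o["time_s"],2),"tcp",np.round(p,4),"F",np.round(o["contact_force"],1),"w",round(o["grip_width"],4),"q",np.round(o["q"],2))
E
python3 - <<'E'
from h import *
print(np.round(r.observe()["orientation"],3))
plan(np.array([.40,-.402,.20]),tgt(0,np.radians(25)))
E
```

```text
[[-0.955  0.298  0.   ]
 [ 0.298  0.955  0.   ]
 [-0.     0.    -1.   ]]
A rot [-0.021  -0.1378 -0.0948] rows>= 4 | shift before rot [-10.03 -17.79   0.63] after [ -3.61 -19.97   2.37]
B rot [-0.196   0.0299  0.884 ] rows>= 19 | shift before rot [-10.03 -17.79   0.63] after [ 3.61 19.97  2.37]
t 1.8 tcp [0.1864 0.5966 0.2313] F [-0.4  1.  -0.4] w 0.0854 q [-1.23  0.69 -0.19  1.57  0.16  0.9  -0.22]
```

```bash
python3 -m crank '[[[-0.72,-0.3,-0.08,0,0,0],[-0.72,-0.3,-0.08,0,0,0],[-0.72,-0.3,-0.08,0,0,0],[-0.72,-0.3,-0.08,0,0,0],[-0.72,-0.3,-0.08,0,0,0],[-0.72,-0.3,-0.08,0,0,0],[-0.72,-0.3,-0.08,0,0,0],[-0.72,-0.3,-0.08,0,0,0]]]' 1
python3 -m crank '[[[-0.24,-0.76,0,0,0,0],[-0.24,-0.76,0,0,0,0],[-0.24,-0.76,0,0,0,0],[-0.24,-0.76,0,0,0,0],[-0.24,-0.76,0,0,0,0],[-0.24,-0.76,0,0,0,0],[-0.24,-0.76,0,0,0,0],[-0.24,-0.76,0,0,0,0]]]'
python3 -m crank '[[[-0.24,-0.76,0,0,0,0],[-0.24,-0.76,0,0,0,0],[-0.24,-0.76,0,0,0,0],[-0.24,-0.76,0,0,0,0],[-0.24,-0.76,0,0,0,0],[-0.24,-0.76,0,0,0,0],[-0.24,-0.76,0,0,0,0],[-0.24,-0.76,0,0,0,0]]]'
python3 - <<'E'
from h import *
plan(np.array([.39,-.402,.17]),tgt(0,np.radians(25)))
E
```

```text
time_s: 2.6
tool_pos: [0.4266, 0.395, 0.2636]
orientation: [[-0.955, 0.298, 0.0], [0.298, 0.955, 0.0], [-0.0, 0.0, -1.0]]
contact_force: [0.3, 0.3, -1.0]
grip_width: 0.0852
finger_force: 0.0
time_s: 3.4
tool_pos: [0.4265, 0.0759, 0.2635]
orientation: [[-0.955, 0.298, 0.001], [0.298, 0.955, 0.0], [-0.001, 0.0, -1.0]]
contact_force: [1.0, -0.7, 0.6]
grip_width: 0.0856
finger_force: 0.0
time_s: 4.2
tool_pos: [0.4273, -0.2432, 0.2635]
orientation: [[-0.954, 0.298, 0.001], [0.298, 0.954, -0.0], [-0.001, 0.0, -1.0]]
contact_force: [-0.2, 0.2, 0.3]
grip_width: 0.0856
finger_force: 0.0
A rot [-0.021  -0.1376 -0.0949] rows>= 4 | shift before rot [-0.23 -3.26  1.87] after [ 1.47 -3.18  1.38]
B rot [-0.1957  0.0299  0.884 ] rows>= 19 | shift before rot [-0.23 -3.26  1.87] after [-1.47  3.18  1.38]
t 4.2 tcp [ 0.4273 -0.2432  0.2635] F [-0.2  0.2  0.3] w 0.0856 q [ 0.59  0.48 -0.25  1.92  0.16  0.77  1.51]
```

```bash
python3 -m crank '[[[0,0,0,-0.0053,-0.0344,-0.0237],[0,0,0,-0.0053,-0.0344,-0.0237],[0,0,0,-0.0053,-0.0344,-0.0237],[0,0,0,-0.0053,-0.0344,-0.0237],[0.37,-0.8,0.34,0,0,0],[0.37,-0.8,0.34,0,0,0],[0.37,-0.8,0.34,0,0,0],[0.37,-0.8,0.34,0,0,0]]]'
python3 - <<'E'
from h import *
plan(np.array([.445,-.402,.051]),tgt(0,np.radians(25)))
for n in("scene","top"):
    p=r.grab_frame(n); print(n,[np.round(proj(p,X),1).tolist() for X in ((.498,-.402,0),r.observe()["tool_pos"])])
    print([(np.round(d["bbox"]).tolist(),round(d["p"],2)) for d in r.spot_in(p,"scoop")])
E
```

```text
time_s: 5.0
tool_pos: [0.3885, -0.4033, 0.1695]
orientation: [[-0.906, 0.001, 0.422], [0.001, 1.0, -0.0], [-0.422, 0.0, -0.906]]
contact_force: [1.3, -0.4, 0.5]
grip_width: 0.0852
finger_force: 0.0
A rot [-0.     -0.     -0.0002] rows>= 1 | shift before rot [-0.02  0.03  2.63] after [-0.02  0.03  2.63]
B rot [-1.000e-04  1.000e-04  9.998e-01] rows>= 21 | shift before rot [-0.02  0.03  2.63] after [ 0.02 -0.03  2.63]
t 5.0 tcp [ 0.3885 -0.4033  0.1695] F [ 1.3 -0.4  0.5] w 0.0852 q [ 1.29  0.71 -0.59  2.09  0.3   0.14  2.16]
scene [[200.9, 203.5], [200.0, 121.6]]
[([142.0, 150.0, 167.0, 173.0], 0.94), ([229.0, 132.0, 272.0, 166.0], 0.73), ([134.0, 210.0, 177.0, 249.0], 0.6), ([183.0, 157.0, 212.0, 214.0], 0.57), ([476.0, 293.0, 553.0, 316.0], 0.52)]
top [[439.4, 267.5], [455.2, 312.5]]
[([431.0, 257.0, 455.0, 300.0], 0.85), ([391.0, 323.0, 432.0, 348.0], 0.84), ([451.0, 208.0, 486.0, 240.0], 0.74), ([483.0, 286.0, 511.0, 324.0], 0.66)]
```

Joint 6 is near its limit with the forward lean, and pitching back later would need more. So I'll grip with a vertical tool instead.

```bash
python3 -m crank '[[[0,0,0,0,0.0463,0],[0,0,0,0,0.0463,0],[0,0,0,0,0.0463,0],[0,0,0,0,0,0]]]'
python3 - <<'E'
from h import *
plan(np.array([.437,-.402,.049]),tgt(0,0))
E
```

```text
time_s: 5.6
tool_pos: [0.3982, -0.3971, 0.1728]
orientation: [[-1.0, -0.013, 0.006], [-0.013, 1.0, -0.001], [-0.006, -0.001, -1.0]]
contact_force: [1.1, 0.7, 0.5]
grip_width: 0.0855
finger_force: 0.0
A rot [-0.0004  0.0018  0.0041] rows>= 1 | shift before rot [-0.76 -0.1   2.48] after [-0.78 -0.1   2.48]
B rot [-2.800e-03 -7.000e-04 -9.959e-01] rows>= 21 | shift before rot [-0.76 -0.1   2.48] after [0.78 0.1  2.48]
t 5.6 tcp [ 0.3982 -0.3971  0.1728] F [1.1 0.7 0.5] w 0.0855 q [ 0.88  0.69 -0.3   1.82  0.31  0.67  1.99]
```

```bash
python3 -m crank '[[[-0.39,-0.05,0,-0.0004,0.0018,0.0041],[-0.39,-0.05,0,0,0,0],[0,0,0.4,0,0,0],[0,0,0.5,0,0,0],[0,0,0.5,0,0,0],[0,0,0.5,0,0,0],[0,0,0.4,0,0,0],[0,0,0.18,0,0,0]]]'
python3 -m crank '[[[0,0,0,0,0,0],[0,0,0,0,0,0],[0,0,0,0,0,0],[0,0,0,0,0,0],[0,0,0,0,0,0],[0,0,0,0,0,0]]]' 0 60
python3 -m crank '[[[0,0,0,0,0,0],[0,0,0,0,0,0],[0,0,0,0,0,0],[0,0,0,0,0,0],[0,0,0,0,0,0],[0,0,0,0,0,0]]]'
python3 - <<'E'
from h import *
plan(np.array([.437,-.402,.049]),tgt(0,0))
E
```

```text
time_s: 6.4
tool_pos: [0.4271, -0.4041, 0.0453]
orientation: [[-1.0, 0.011, -0.007], [0.011, 1.0, 0.004], [0.007, 0.004, -1.0]]
contact_force: [-0.5, 0.4, 0.5]
grip_width: 0.0856
finger_force: 0.0
time_s: 7.0
tool_pos: [0.4276, -0.4066, 0.0468]
orientation: [[-1.0, 0.013, -0.005], [0.013, 1.0, 0.001], [0.005, 0.001, -1.0]]
contact_force: [-0.6, 0.7, 4.7]
grip_width: 0.0113
finger_force: 62.6
time_s: 7.6
tool_pos: [0.4275, -0.4067, 0.0468]
orientation: [[-1.0, 0.013, -0.006], [0.013, 1.0, 0.001], [0.006, 0.001, -1.0]]
contact_force: [-1.0, 0.3, 5.2]
grip_width: 0.0114
finger_force: 62.8
A rot [ 0.0004 -0.0018 -0.0041] rows>= 1 | shift before rot [-0.19  0.1  -0.04] after [-0.19  0.09 -0.04]
B rot [-2.700e-03 -6.000e-04  9.958e-01] rows>= 21 | shift before rot [-0.19  0.1  -0.04] after [ 0.19 -0.09 -0.04]
t 7.6 tcp [ 0.4275 -0.4067  0.0468] F [-1.   0.3  5.2] w 0.0114 q [ 0.8   0.91 -0.21  1.79  0.37  0.48  1.9 ]
```

```bash
python3 -m crank '[[[0,0,0,0,0,0],[0,0,0,0,0,0],[-0.1,0.0,0,0,0,0],[-0.1,0.0,-0.04,0,0,-0.004],[0,0,0,0,0,0]]]' 0.5
python3 -m crank '[[[0,0,0,0,0,0],[0,0,0,0,0,0],[0,0,0,0,0,0],[0,0,0,0,0,0],[0,0,0,0,0,0],[0,0,0,0,0,0]]]' 0 70
python3 - <<'E'
from h import *
from fit import fit
plan(np.array([.437,-.402,.049]),tgt(0,0))
print(r.observe()["finger_force"])
E
python3 -m crank '[[[0,0,-0.3,0,0,0],[0,0,-0.4,0,0,0],[0,0,-0.4,0,0,0],[0,0,-0.4,0,0,0],[0,0,-0.4,0,0,0],[0,0,-0.4,0,0,0],[0,0,-0.4,0,0,0],[0,0,-0.3,0,0,0]]]'
python3 - <<'E'
from h import *
plan(np.array([.437,-.402,.2]),tgt(0,0))
a=r.grab_frame("scene")["frame"][90:230,150:260]; b=r.grab_frame("top")["frame"][220:330,390:500]
cv2.imwrite("pics/held.png",np.hstack([cv2.resize(a,(393,500),interpolation=2),cv2.resize(b,(400,500),interpolation=2)]))
E
```

```text
time_s: 8.1
tool_pos: [0.439, -0.4063, 0.0483]
orientation: [[-1.0, -0.001, -0.004], [-0.001, 1.0, 0.002], [0.004, 0.002, -1.0]]
contact_force: [-1.0, -0.8, 0.5]
grip_width: 0.0427
finger_force: 0.0
time_s: 8.7
tool_pos: [0.4371, -0.4066, 0.0481]
orientation: [[-1.0, 0.0, -0.006], [0.0, 1.0, 0.002], [0.006, 0.002, -1.0]]
contact_force: [-1.1, -0.2, 1.5]
grip_width: 0.0112
finger_force: 68.1
A rot [ 0.0006 -0.0021 -0.0002] rows>= 1 | shift before rot [ 0.    0.09 -0.02] after [ 0.    0.09 -0.02]
B rot [-0.0033 -0.001   0.9998] rows>= 21 | shift before rot [ 0.    0.09 -0.02] after [-0.   -0.09 -0.02]
t 8.8 tcp [ 0.4371 -0.4066  0.0481] F [ 0.1 -0.3  0.8] w 0.0112 q [ 0.79  0.92 -0.22  1.77  0.37  0.5   1.9 ]
68.09576153755188
time_s: 9.6
tool_pos: [0.4385, -0.4068, 0.2003]
orientation: [[-1.0, 0.0, -0.005], [0.0, 1.0, 0.001], [0.005, 0.001, -1.0]]
contact_force: [0.8, -0.4, -1.1]
grip_width: 0.0113
finger_force: 68.1
A rot [ 0.0004 -0.0015 -0.    ] rows>= 1 | shift before rot [0.03 0.1  0.01] after [0.03 0.1  0.01]
B rot [-2.4e-03 -6.0e-04  1.0e+00] rows>= 21 | shift before rot [0.03 0.1  0.01] after [-0.03 -0.1   0.01]
t 9.6 tcp [ 0.4385 -0.4068  0.2003] F [ 0.8 -0.4 -1.1] w 0.0113 q [ 0.85  0.7  -0.31  1.67  0.28  0.81  1.98]
```

View pics/held.png

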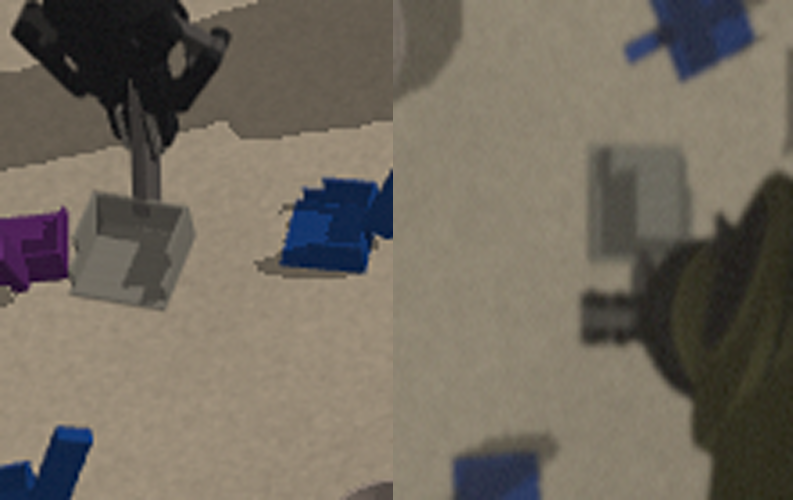

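The scoop is held flat and level: lip corners in the scene at about (170,172) and (196,177), in the top at about (444,252) and (470,253). Its true y is known from the TCP, so I can calibrate each camera's bias.

Run:
```python
from fit import *
B=.1522
A=lambda l:[(p,np.add(P,(0,0,B)),uv) for p,P,uv in l]
sA=A([(s,(.031,-.031,0),(170.2,171.8)),(s,(.031,.031,0),(196.2,176.8)),(s,(-.031,-.031,.028),(176,143.8)),(s,(-.031,.031,.028),(204.6,147.4))])
tA=A([(t,(.031,.031,0),(443.6,251.9)),(t,(.031,-.031,0),(470.3,252.6)),(t,(-.031,.031,.028),(443.6,276.8))])
print("scene",fit(sA,(.49,-.4,0))); print("top",fit(tA,(.49,-.4,0)))
th=np.linspace(0,2*np.pi,60)
for p,b in((s,(239,225,278,266)),(t,(356,211,392,247))):
    def f(v):
        q=np.array([proj(p,(v[0]+.046*np.cos(a),v[1]+.046*np.sin(a),z)) for a in th for z in(0,.042)]); return np.r_[q.min(0),q.max(0)]-b
    o=least_squares(f,(.5,-.1)); print("tin",o.x,np.round(o.fun,1))
for n,p in(("s",s),("t",t)):
    for d in r.spot_in(p,"ball1"):
        b=d["bbox"]; print(n,np.round(atz(p,(b[0]+b[2])/2,(b[1]+b[3])/2,.06),3),round(d["p"],2))
```

```text
scene (array([ 0.50101082, -0.40426082, -0.01090422]), [[-0.4, 0.5], [0.5, 0.2], [0.8, -0.8], [-1.1, 0.0]])
top (array([ 0.49837894, -0.40951268, -0.06751247]), [[0.0, -0.8], [-0.8, 0.7], [0.8, 0.0]])
tin [ 0.59871951 -0.22769872] [-1.5 -1.5  1.5  1.3]
tin [ 0.59422853 -0.22555935] [-0.3 -0.3  0.3  0.3]
s [ 0.643 -0.008  0.06 ] 0.73
s [0.667 0.193 0.06 ] 0.56
s [0.619 0.222 0.06 ] 0.52
s [0.637 0.2   0.06 ] 0.39
t [0.661 0.193 0.06 ] 0.64
t [0.671 0.226 0.06 ] 0.59
t [0.611 0.219 0.06 ] 0.59
t [0.647 0.233 0.06 ] 0.47
t [0.637 0.197 0.06 ] 0.37
```

Averaging both cameras is right to about 0.5 mm: the scoop reads −0.4069 against the true −0.4066. That puts the tray at about (0.6165, 0.217), yaw −0.18. Next I move above the tray.

```bash
cat >> h.py <<'E'
TR=(.6165,.217,-.18)
def tray_tcp(xs,ys,zs,pitch=0,off=(.061,.0481)):
    """scoop origin in tray frame (xs,ys), bottom height zs (world), lip-up pitch -> TCP,R"""
    c,s_=np.cos(pitch),np.sin(pitch); dx,dz=-off[0],off[1]
    P=(xs+dx*c-dz*s_, ys, zs+dx*s_+dz*c); return tray_w(*TR)(P),tgt(TR[2],pitch)
E
python3 - <<'E'
from h import *
plan(*tray_tcp(-.053,0,.18))
E
```

```text
A rot [ 0.0008 -0.0026  0.0572] rows>= 2 | shift before rot [-1.33 12.88 -0.59] after [ 0.99 12.91 -0.62]
B rot [ 0.0038  0.0012 -0.9427] rows>= 20 | shift before rot [-1.33 12.88 -0.59] after [ -0.99 -12.91  -0.62]
t 9.9 tcp [ 0.4375 -0.4063  0.1972] F [-0.8 -0.3 -0.9] w 0.011 q [ 0.85  0.71 -0.31  1.68  0.28  0.81  1.98]
```

```bash
python3 -m crank '[[[-0.08,0.4,-0.1,0,0,0],[-0.08,0.8,-0.1,0,0,0],[-0.08,0.8,-0.1,0,0,0],[-0.08,0.8,-0.1,0,0,0],[-0.08,0.8,-0.1,0,0,0],[-0.08,0.8,-0.1,0,0,0],[-0.08,0.8,0,0,0,0],[-0.08,0.8,0,0,0,0]]]'
python3 -m crank '[[[-0.08,0.8,0,0,0,0],[-0.08,0.8,0,0,0,0],[-0.08,0.8,0,0,0,0],[-0.08,0.8,0,0,0,0],[-0.09,0.8,0,0,0,0],[-0.09,0.8,0,0,0,0],[-0.09,0.8,0,0,0,0],[-0.09,0.8,0,0,0,0]]]'
python3 -m crank '[[[-0.05,0.48,0,0,0,0],[0,0,0,0.0004,-0.0013,0.0286],[0,0,0,0.0004,-0.0013,0.0286],[0,0,0,0,0,0]]]'
python3 - <<'E'
from h import *
plan(*tray_tcp(-.053,0,.12))
E
```

```text
time_s: 10.7
tool_pos: [0.47, -0.1052, 0.2279]
orientation: [[-1.0, 0.0, -0.008], [0.0, 1.0, 0.002], [0.008, 0.002, -1.0]]
contact_force: [0.6, 1.0, -0.9]
grip_width: 0.0112
finger_force: 68.3
time_s: 11.5
tool_pos: [0.504, 0.2145, 0.2279]
orientation: [[-1.0, 0.0, -0.008], [0.0, 1.0, 0.001], [0.008, 0.001, -1.0]]
contact_force: [0.6, -0.1, -0.5]
grip_width: 0.0111
finger_force: 68.3
time_s: 11.9
tool_pos: [0.5063, 0.2372, 0.2279]
orientation: [[-0.984, 0.178, -0.0], [0.178, 0.984, -0.003], [-0.0, -0.003, -1.0]]
contact_force: [-0.5, -1.1, -0.6]
grip_width: 0.0112
finger_force: 68.3
A rot [-0.0008  0.0001  0.0002] rows>= 1 | shift before rot [ 0.04 -0.    1.2 ] after [ 0.04 -0.    1.2 ]
B rot [-1.000e-04 -1.300e-03 -9.998e-01] rows>= 21 | shift before rot [ 0.04 -0.    1.2 ] after [-0.04  0.    1.2 ]
t 11.9 tcp [0.5063 0.2372 0.2279] F [-0.5 -1.1 -0.6] w 0.0112 q [-0.4   0.61 -0.19  1.77  0.16  0.78  0.71]
```

```bash
python3 -m crank '[[[0.02,0,0.4,-0.0008,0,0],[0.02,0,0.4,0,0,0],[0,0,0.4,0,0,0],[0,0,0,0,0,0]]]'
python3 - <<'E'
from h import *
plan(*tray_tcp(-.053,0,.07))
im=[]
for n,(x,y,w,h) in(("scene",(395,190,120,165)),("top",(160,155,90,124))):
    p=r.grab_frame(n); k=590/h
    i=cv2.resize(p["frame"][y:y+h,x:x+w],None,fx=k,fy=k,interpolation=2)
    W=tray_w(*TR)
    for yy in(-.036,.036):
        for z in (.048,.09): cv2.line(i,*[tuple(int(v) for v in (proj(p,W((X,yy,z)))-(x,y)+.5)*k) for X in(-.11,.11)],(0,0,255) if z<.06 else (255,0,255),1)
    im.append(i[:590,:400])
cv2.imwrite("pics/above.png",np.hstack(im))
E
```

```text
time_s: 12.3
tool_pos: [0.5032, 0.2362, 0.1662]
orientation: [[-0.984, 0.177, -0.004], [0.177, 0.984, -0.002], [0.003, -0.003, -1.0]]
contact_force: [-0.7, -0.6, -0.9]
grip_width: 0.011
finger_force: 68.3
A rot [-0.0008 -0.0011  0.0006] rows>= 1 | shift before rot [-0.02  0.03  0.96] after [-0.02  0.03  0.96]
B rot [ 0.0017 -0.0013 -0.9994] rows>= 21 | shift before rot [-0.02  0.03  0.96] after [ 0.02 -0.03  0.96]
t 12.3 tcp [0.5032 0.2362 0.1662] F [-0.7 -0.6 -0.9] w 0.011 q [-0.42  0.69 -0.17  1.84  0.19  0.63  0.69]
```

View pics/above.png

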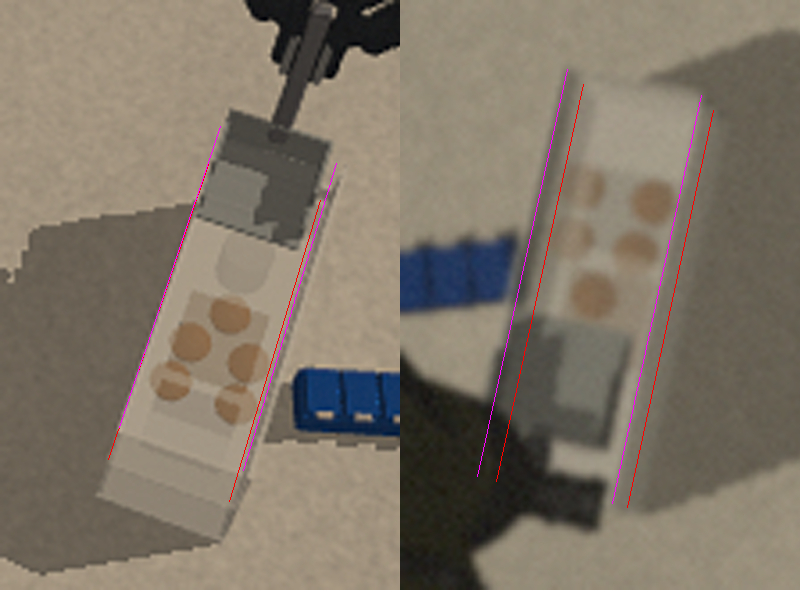

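Both views agree with the tray model within about 2 mm, and the scoop is lined up between the walls with its lip short of the sweets. I'll lower it now.

```bash
python3 -m crank '[[[-0.02,0.03,0.3,-0.0008,-0.0011,0.0006],[0,0,0.3,0,0,0],[0,0,0.3,0,0,0],[0,0,0,0,0,0]]]'
python3 -m crank '[[[0,0,0.12,0,0,0],[0,0,0.12,0,0,0],[0,0,0.1,0,0,0],[0,0,0,0,0,0]]]'
python3 - <<'E'
from h import *
plan(*tray_tcp(-.053,0,.049))
E
```

```text
time_s: 12.8
tool_pos: [0.5063, 0.2387, 0.1235]
orientation: [[-0.984, 0.18, 0.005], [0.18, 0.984, 0.002], [-0.004, 0.003, -1.0]]
contact_force: [0.3, 0.8, -1.3]
grip_width: 0.0112
finger_force: 68.3
time_s: 13.2
tool_pos: [0.5065, 0.2388, 0.1065]
orientation: [[-0.984, 0.181, 0.005], [0.181, 0.984, 0.003], [-0.005, 0.004, -1.0]]
contact_force: [-0.4, -0.2, -1.5]
grip_width: 0.0111
finger_force: 68.3
A rot [ 0.0011  0.0015 -0.0006] rows>= 1 | shift before rot [ 0.04 -0.04  0.19] after [ 0.04 -0.04  0.19]
B rot [ 0.0023 -0.0018  0.9994] rows>= 21 | shift before rot [ 0.04 -0.04  0.19] after [-0.04  0.04  0.19]
t 13.2 tcp [0.5065 0.2388 0.1065] F [-0.4 -0.2 -1.5] w 0.0111 q [-0.44  0.78 -0.14  1.88  0.22  0.49  0.66]
```

```bash
python3 -m crank '[[[0,-0.04,0.06,0.0011,0.005,-0.0006],[0,0,0.06,0,0,0],[0,0,0.04,0,0,0],[0,0,0,0,0,0]]]'
python3 -m crank '[[[0,0,0.03,0,0,0],[0,0,0,0,0,0]]]'
python3 - <<'E'
from h import *
plan(*tray_tcp(-.053,0,.049))
E
```

```text
time_s: 13.6
tool_pos: [0.5068, 0.2376, 0.0988]
orientation: [[-0.984, 0.179, -0.009], [0.179, 0.984, 0.004], [0.01, 0.002, -1.0]]
contact_force: [0.8, 2.9, -1.6]
grip_width: 0.0107
finger_force: 68.2
time_s: 13.8
tool_pos: [0.5067, 0.2377, 0.0975]
orientation: [[-0.984, 0.178, -0.009], [0.178, 0.984, 0.003], [0.01, 0.002, -1.0]]
contact_force: [1.9, 3.3, -1.3]
grip_width: 0.0109
finger_force: 68.2
A rot [ 0.0005 -0.0031  0.0002] rows>= 1 | shift before rot [ 0.04 -0.01  0.01] after [ 0.04 -0.01  0.01]
B rot [ 4.900e-03  8.000e-04 -9.998e-01] rows>= 21 | shift before rot [ 0.04 -0.01  0.01] after [-0.04  0.01  0.01]
t 13.8 tcp [0.5067 0.2377 0.0975] F [ 1.9  3.3 -1.3] w 0.0109 q [-0.43  0.8  -0.15  1.87  0.21  0.49  0.67]
```

A wall pushes with 3 N towards +y, so I shift 2 mm that way and ease down until the floor is felt.

```bash
python3 -m crank '[[[0,0.05,0,0,0,0],[0,0,0.02,0,0,0],[0,0,0,0,0,0]]]'
python3 -m crank '[[[0,0,0.02,0,0,0],[0,0,0,0,0,0]]]'
python3 -m crank '[[[0,0,0.02,0,0,0],[0,0,0,0,0,0]]]'
```

```text
time_s: 14.1
tool_pos: [0.5065, 0.2389, 0.0964]
orientation: [[-0.984, 0.179, -0.011], [0.179, 0.984, 0.002], [0.011, -0.0, -1.0]]
contact_force: [-0.5, -0.1, 0.5]
grip_width: 0.0111
finger_force: 68.8
time_s: 14.3
tool_pos: [0.5064, 0.239, 0.0961]
orientation: [[-0.984, 0.179, -0.011], [0.179, 0.984, 0.002], [0.011, -0.0, -1.0]]
contact_force: [-2.4, -0.3, 7.4]
grip_width: 0.0114
finger_force: 69.6
time_s: 14.5
tool_pos: [0.5064, 0.239, 0.096]
orientation: [[-0.984, 0.179, -0.01], [0.179, 0.984, 0.002], [0.01, -0.0, -1.0]]
contact_force: [-4.6, -1.6, 14.6]
grip_width: 0.0113
finger_force: 70.8
```

```bash
python3 -m crank '[[[0,0.05,-0.02,0,0,0],[0,0,0,0,0,0]]]'
python3 -m crank '[[[-0.08,0,0,0,0,0],[-0.14,0,0,0,0,0],[-0.14,0,0,0,0,0],[-0.14,0,0,0,0,0]]]'
python3 -m crank '[[[-0.14,0,0,0,0,0],[-0.14,0,0,0,0,0],[-0.14,0,0,0,0,0],[-0.08,0,0,0,0,0],[0,0,0,0,0,0]]]'
python3 - <<'E'
from h import *
plan(*tray_tcp(.038,0,.049))
E
```

```text
time_s: 14.7
tool_pos: [0.5074, 0.2415, 0.0961]
orientation: [[-0.984, 0.18, -0.01], [0.18, 0.984, 0.002], [0.01, 0.0, -1.0]]
contact_force: [-1.9, -2.3, 8.8]
grip_width: 0.0113
finger_force: 69.8
time_s: 15.1
tool_pos: [0.5306, 0.2386, 0.0961]
orientation: [[-0.984, 0.178, -0.012], [0.177, 0.984, 0.003], [0.012, 0.001, -1.0]]
contact_force: [-6.6, 0.3, 12.4]
grip_width: 0.011
finger_force: 70.3
time_s: 15.6
tool_pos: [0.5565, 0.2341, 0.0961]
orientation: [[-0.984, 0.178, -0.01], [0.178, 0.984, 0.004], [0.01, 0.002, -1.0]]
contact_force: [-3.1, 1.2, 11.1]
grip_width: 0.0107
finger_force: 70.1
A rot [ 0.0007 -0.0032  0.0002] rows>= 1 | shift before rot [-0.78 -0.12 -0.03] after [-0.78 -0.12 -0.02]
B rot [ 0.0051  0.0012 -0.9998] rows>= 21 | shift before rot [-0.78 -0.12 -0.03] after [ 0.78  0.12 -0.02]
t 15.6 tcp [0.5565 0.2341 0.0961] F [-3.1  1.2 11.1] w 0.0107 q [-0.37  0.85 -0.17  1.73  0.21  0.59  0.72]
```

```bash
python3 -m crank '[[[-0.1,0,0,0,0,0],[-0.1,0,0,0,0,0],[-0.1,0,0,0,0,0],[-0.1,0,0,0,0,0],[-0.1,0,0,0,0,0],[-0.1,0,0,0,0,0],[-0.1,0,0,0,0,0],[0,0,0,0,0,0]]]'
python3 - <<'E'
from h import *
plan(*tray_tcp(.038,0,.049))
im=[]
for n,(x,y,w,h) in(("scene",(395,190,120,165)),("top",(160,155,90,124))):
    p=r.grab_frame(n); k=590/h
    im.append(cv2.resize(p["frame"][y:y+h,x:x+w],None,fx=k,fy=k,interpolation=2)[:590,:400])
cv2.imwrite("pics/push.png",np.hstack(im))
E
```

```text
time_s: 16.4
tool_pos: [0.59, 0.2285, 0.0961]
orientation: [[-0.984, 0.178, -0.011], [0.178, 0.984, 0.004], [0.012, 0.002, -1.0]]
contact_force: [-7.5, 2.2, 13.3]
grip_width: 0.0113
finger_force: 70.5
A rot [ 0.0008 -0.0038  0.0004] rows>= 1 | shift before rot [-0.1  -0.13 -0.02] after [-0.1  -0.13 -0.02]
B rot [ 0.0059  0.0012 -0.9996] rows>= 21 | shift before rot [-0.1  -0.13 -0.02] after [ 0.1   0.13 -0.02]
t 16.4 tcp [0.59   0.2285 0.0961] F [-7.5  2.2 13.3] w 0.0113 q [-0.34  0.88 -0.18  1.64  0.21  0.66  0.77]
```

View pics/push.png

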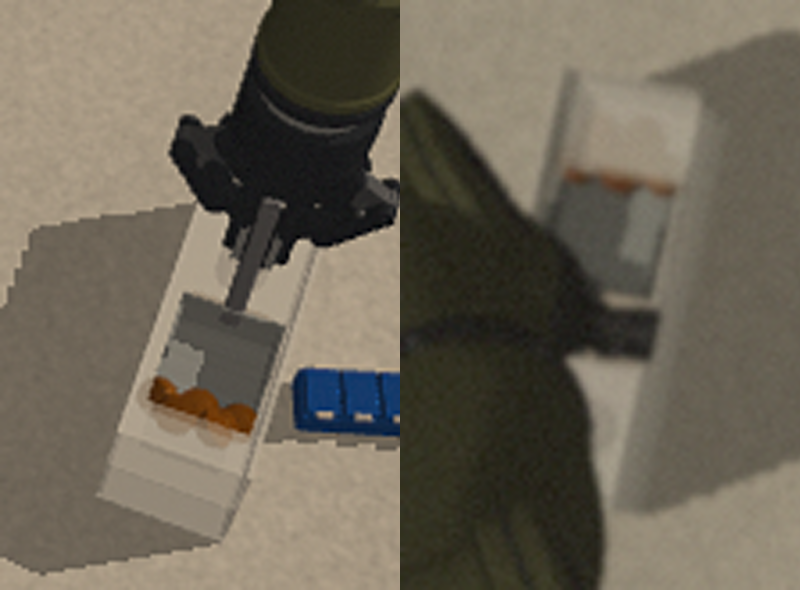

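View: in the scene crop, three sweets in a row sit at the lip, (160,390)–(245,420), with more showing faintly beyond on the ramp. None are well inside the bowl yet. I'll push on gently and watch the force.

```bash
python3 -m crank '[[[-0.06,0.02,-0.01,0,0,0],[-0.06,0,0,0,0,0],[0,0,0,0,0,0]]]'
python3 -m crank '[[[-0.06,0,0,0,0,0],[-0.06,0,0,0,0,0],[0,0,0,0,0,0]]]'
python3 - <<'E'
from h import *
plan(*tray_tcp(.038,0,.049))
p=r.grab_frame("scene"); f=cv2.cvtColor(p["frame"],cv2.COLOR_BGR2HSV)
m=((f[...,0]>5)&(f[...,0]<18)&(f[...,1]>140)&(f[...,2]>60))[280:325,420:475]
for row in m[::2]: print("".join(".#"[int(v)] for v in row))
E
```

```text
time_s: 16.8
tool_pos: [0.5962, 0.2282, 0.0961]
orientation: [[-0.984, 0.178, -0.011], [0.178, 0.984, 0.004], [0.012, 0.002, -1.0]]
contact_force: [-4.7, 1.8, 11.0]
grip_width: 0.0112
finger_force: 70.1
time_s: 17.1
tool_pos: [0.5967, 0.2282, 0.0965]
orientation: [[-0.984, 0.176, -0.021], [0.176, 0.984, 0.003], [0.021, -0.0, -1.0]]
contact_force: [-16.8, 0.9, 22.3]
grip_width: 0.0113
finger_force: 71.8
A rot [-0.0001 -0.0067  0.0008] rows>= 1 | shift before rot [ 0.03 -0.15 -0.01] after [ 0.03 -0.15 -0.01]
B rot [ 1.050e-02 -1.000e-04 -9.991e-01] rows>= 21 | shift before rot [ 0.03 -0.15 -0.01] after [-0.03  0.15 -0.01]
t 17.1 tcp [0.5967 0.2282 0.0965] F [-16.8   0.9  22.3] w 0.0113 q [-0.33  0.89 -0.19  1.61  0.21  0.69  0.78]
.......................................................
.......................................................
.......................................................
.......................................................
.......................................................
.......................................................
.........................
[... 226 characters left out ...]
#######.....................
.................##################....................
...................#########################...........
......................########################.........
............................##################.........
.................................#############.........
.......................................#####...........
.......................................................
.......................................................
.......................................................
.......................................................
.......................................................
.......................................................
```

The lip has met the ramp foot at x' ≈ 0.070, exactly where the model puts it. Now I pitch the lip up while following the ramp.

```bash
python3 -m crank '[[[0.04,0,0.06,0,-0.0417,0],[-0.04,0,0.08,0,-0.0417,0]]]'
python3 -m crank '[[[-0.03,0,0.1,0,-0.0417,0],[-0.02,0,0.12,0,-0.0417,0],[0,0,0,0,0,0]]]'
python3 - <<'E'
from h import *
plan(*tray_tcp(.05,0,.049,np.radians(30)))
p=r.grab_frame("scene"); f=cv2.cvtColor(p["frame"],cv2.COLOR_BGR2HSV)
m=((f[...,0]>5)&(f[...,0]<18)&(f[...,1]>140)&(f[...,2]>60))[270:325,420:475]
for row in m[::2]: print("".join(".#"[int(v)] for v in row))
E
```

```text
time_s: 17.35
tool_pos: [0.6026, 0.226, 0.0887]
orientation: [[-0.952, 0.18, 0.248], [0.175, 0.984, -0.041], [-0.251, 0.005, -0.968]]
contact_force: [0.8, -1.1, -4.4]
grip_width: 0.0111
finger_force: 68.2
time_s: 17.65
tool_pos: [0.5822, 0.2228, 0.0723]
orientation: [[-0.932, 0.175, 0.317], [0.155, 0.984, -0.09], [-0.327, -0.035, -0.944]]
contact_force: [-8.9, 7.3, 13.6]
grip_width: 0.0112
finger_force: 74.4
A rot [-0.0097 -0.0604  0.0057] rows>= 2 | shift before rot [-0.07  0.02  0.28] after [-0.02  0.01  0.29]
B rot [ 0.0942 -0.0152 -0.9897] rows>= 21 | shift before rot [-0.07  0.02  0.28] after [ 0.02 -0.01  0.29]
t 17.65 tcp [0.5822 0.2228 0.0723] F [-8.9  7.3 13.6] w 0.0112 q [-0.71  0.88  0.24  1.96  0.65  0.11  0.18]
.......................................................
.......................................................
.......................................................
.......................................................
........................######.........................
......................#########........................
......................########
[... 501 characters left out ...]
.........#########..........
.......................................................
.......................................................
.......................................................
.......................................................
.......................................................
.......................................................
.......................................................
.......................................................
.......................................................
.......................................................
.......................................................
.......................................................
```

```bash
python3 -m crank '[[[-0.03,0,-0.09,0,0,0],[-0.05,0,-0.14,0,0,0],[-0.06,0,-0.19,0,0,0],[-0.06,0,-0.19,0,0,0],[-0.06,0,-0.19,0,0,0],[0,0,0,0,0,0]]]'
python3 - <<'E'
from h import *
plan(*tray_tcp(.04,0,.10,np.radians(30)))
im=[]
for n,(x,y,w,h) in(("scene",(395,190,120,165)),("top",(160,155,90,124))):
    p=r.grab_frame(n); k=590/h
    im.append(cv2.resize(p["frame"][y:y+h,x:x+w],None,fx=k,fy=k,interpolation=2)[:590,:400])
cv2.imwrite("pics/lift.png",np.hstack(im))
E
```

```text
time_s: 18.3
tool_pos: [0.5839, 0.2181, 0.1143]
orientation: [[-0.93, 0.188, 0.315], [0.166, 0.981, -0.095], [-0.327, -0.036, -0.944]]
contact_force: [-0.3, -0.4, -1.4]
grip_width: 0.0114
finger_force: 72.1
A rot [-0.0117 -0.0607  0.002 ] rows>= 2 | shift before rot [0.11 0.1  0.03] after [0.11 0.1  0.01]
B rot [ 0.095  -0.0183 -0.9933] rows>= 21 | shift before rot [0.11 0.1  0.03] after [-0.11 -0.1   0.01]
t 18.3 tcp [0.5839 0.2181 0.1143] F [-0.3 -0.4 -1.4] w 0.0114 q [-0.66  0.8   0.17  1.95  0.63  0.23  0.22]
```

View pics/lift.png

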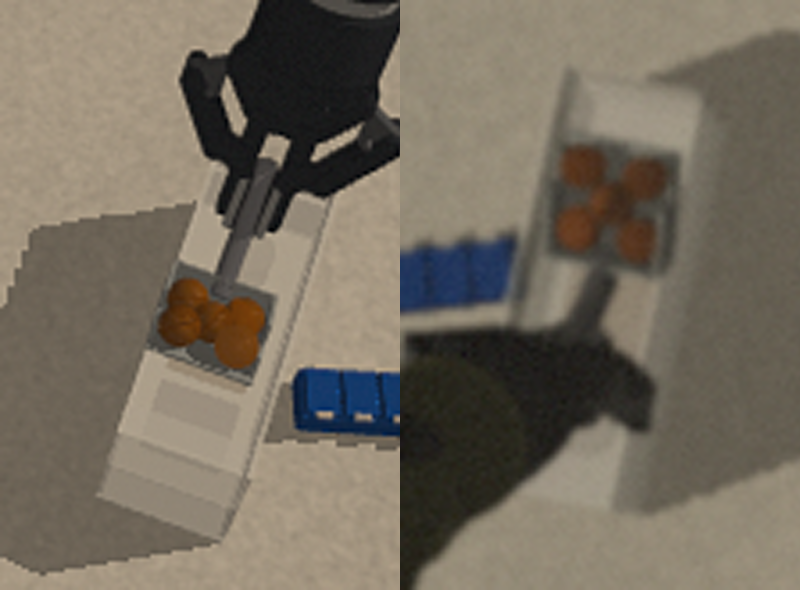

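The lift view shows all five sweets in the bowl and the tray empty. I'll lift higher, pitch back a bit more and plan the carry.

```bash
python3 -m crank '[[[-0.04,0,-0.12,0,0,0],[-0.06,0,-0.19,0,0,0],[-0.06,0,-0.19,0,0,0],[-0.06,0,-0.19,0,0,0],[-0.06,0,-0.19,0,0,0],[-0.06,0,-0.19,0,0,0],[-0.06,0,-0.19,0,0,0],[-0.04,0,-0.12,0,0,0]]]'
cat >> h.py <<'E'
def lip_tcp(lx,ly,lz,yaw,pitch,off=(.061,.0481)):
    c,s_=np.cos(pitch),np.sin(pitch); dx,dz=-off[0]-.031,off[1]
    h=np.array([np.cos(yaw),np.sin(yaw),0]); return np.array([lx,ly,lz])+h*(dx*c-dz*s_)+np.array([0,0,dx*s_+dz*c]),tgt(yaw,pitch)
TIN=np.array([.5965,-.2266]); HY=-.2
def tinlip(back,z,pitch): 
    q=TIN-back*np.array([np.cos(HY),np.sin(HY)]); return lip_tcp(q[0],q[1],z,HY,np.radians(pitch))
E
python3 - <<'E'
from h import *
plan(*tinlip(.018,.12,22))
print(np.round(r.observe()["orientation"],3))
E
```

```text
time_s: 19.2
tool_pos: [0.5827, 0.2202, 0.1874]
orientation: [[-0.93, 0.189, 0.315], [0.167, 0.981, -0.096], [-0.327, -0.037, -0.944]]
contact_force: [-0.4, -0.1, -1.4]
grip_width: 0.011
finger_force: 72.0
A rot [-0.01   -0.016   0.0069] rows>= 1 | shift before rot [ 0.92 -8.65  1.23] after [ 0.78 -8.7   0.92]
B rot [ 0.025  -0.0155 -0.9926] rows>= 21 | shift before rot [ 0.92 -8.65  1.23] after [-0.78  8.7   0.92]
t 19.2 tcp [0.5827 0.2202 0.1874] F [-0.4 -0.1 -1.4] w 0.011 q [-0.6   0.67  0.05  1.89  0.57  0.42  0.31]
[[-0.93   0.189  0.315]
 [ 0.167  0.981 -0.096]
 [-0.327 -0.037 -0.944]]
```

```bash
python3 -m crank '[[[0,0,0,-0.005,-0.008,0.0035],[0,0,0,-0.005,-0.008,0.0035],[0,-0.1,0,0,0,0],[0,-0.2,0,0,0,0],[0.03,-0.3,0,0,0,0],[0.05,-0.4,0,0,0,0],[0.05,-0.5,0,0,0,0],[0.05,-0.5,0,0,0,0]]]'
python3 -m crank '[[[0.05,-0.5,0,0,0,0],[0.05,-0.5,0,0,0,0],[0.05,-0.5,0,0,0,0],[0.05,-0.5,0,0,0,0],[0.05,-0.5,0,0,0,0],[0.05,-0.5,0,0,0,0],[0.05,-0.5,0,0,0,0],[0.05,-0.5,0,0,0,0]]]'
python3 -m crank '[[[0.05,-0.5,0,0,0,0],[0.05,-0.5,0,0,0,0],[0.05,-0.5,0,0,0,0],[0.05,-0.5,0,0,0,0],[0.04,-0.35,0,0,0,0],[0,-0.2,0,0,0,0],[0,-0.1,0,0,0,0],[0,0,0,0,0,0]]]'
python3 - <<'E'
from h import *
plan(*tinlip(.018,.12,22)); p=r.grab_frame("scene"); f=cv2.cvtColor(p["frame"],cv2.COLOR_BGR2HSV)
m=((f[...,0]>5)&(f[...,0]<18)&(f[...,1]>140)&(f[...,2]>60)); u,v=proj(p,(*TIN,.1)).astype(int); print(u,v)
for row in m[v-45:v+45:2,u-40:u+40]: print("".join(".#"[int(v)] for v in row))
E
```

```text
time_s: 20.0
tool_pos: [0.5543, 0.122, 0.183]
orientation: [[-0.909, 0.199, 0.366], [0.184, 0.98, -0.076], [-0.374, -0.001, -0.928]]
contact_force: [0.6, -0.8, -1.8]
grip_width: 0.0108
finger_force: 72.0
time_s: 20.8
tool_pos: [0.507, -0.0298, 0.1784]
orientation: [[-0.914, 0.204, 0.352], [0.186, 0.979, -0.084], [-0.361, -0.011, -0.932]]
contact_force: [0.2, 0.6, -1.9]
grip_width: 0.0114
finger_force: 72.0
time_s: 21.6
tool_pos: [0.4694, -0.1559, 0.1753]
orientation: [[-0.914, 0.204, 0.351], [0.186, 0.979, -0.084], [-0.361, -0.011, -0.933]]
contact_force: [-1.1, -0.0, -1.2]
grip_width: 0.0109
finger_force: 72.1
A rot [-0.0039 -0.0047 -0.0002] rows>= 1 | shift before rot [ 0.   -0.87  0.98] after [ 0.02 -0.88  0.97]
B rot [-0.0074  0.0061  0.9998] rows>= 21 | shift before rot [ 0.   -0.87  0.98] after [-0.02  0.88  0.97]
t 21.6 tcp [ 0.4694 -0.1559  0.1753] F [-1.1 -0.  -1.2] w 0.0109 q [ 0.41  0.57 -0.28  2.36  2.29  0.21 -0.7 ]
256 225
............................................................##########..........
........................................................#######.####
[... 2795 characters left out ...]
....................................................
................................................................................
................................................................................
................................................................................
................................................................................
................................................................................
................................................................................
................................................................................
................................................................................
```

```bash
python3 -m crank '[[[0,-0.05,0,-0.001,0.012,0],[0,-0.1,0,-0.001,0.014,0],[0,-0.15,0,-0.001,0.014,0],[0,-0.15,0,0,0,0],[0,-0.15,0,0,0,0],[0,-0.15,0,0,0,0],[0,-0.1,0,0,0,0],[0,0,0,0,0,0]]]'
python3 - <<'E'
from h import *
plan(*tinlip(.018,.10,12))
print(np.round(r.observe()["orientation"],3))
E
```

```text
time_s: 22.45
tool_pos: [0.4619, -0.1939, 0.1744]
orientation: [[-0.934, 0.207, 0.292], [0.191, 0.978, -0.08], [-0.303, -0.019, -0.953]]
contact_force: [-1.0, 0.3, -1.6]
grip_width: 0.0111
finger_force: 72.0
A rot [-0.0065  0.0312 -0.001 ] rows>= 1 | shift before rot [-0.11 -0.08  1.01] after [-0.21 -0.11  0.99]
B rot [0.0489 0.0102 0.9978] rows>= 21 | shift before rot [-0.11 -0.08  1.01] after [0.21 0.11 0.99]
t 22.45 tcp [ 0.4619 -0.1939  0.1744] F [-1.   0.3 -1.6] w 0.0111 q [ 0.41  0.56 -0.14  2.29  1.8   0.07 -0.12]
[[-0.934  0.207  0.292]
 [ 0.191  0.978 -0.08 ]
 [-0.303 -0.019 -0.953]]
```

```bash
python3 -m crank '[[[0,0,0,-0.002,0.008,0],[0,0,0,-0.002,0.008,0],[0,0,0,-0.002,0.008,0],[0,0,0,0,0.008,0],[0,0,0,0,0,0],[0,0,0,0,0,0]]]'
python3 - <<'E'
from h import *
plan(*tinlip(.018,.10,10))
E
```

```text
time_s: 23.05
tool_pos: [0.4656, -0.1963, 0.1749]
orientation: [[-0.95, 0.205, 0.235], [0.195, 0.979, -0.063], [-0.243, -0.014, -0.97]]
contact_force: [-0.2, -0.2, -1.8]
grip_width: 0.0111
finger_force: 72.0
A rot [-0.0048  0.0226 -0.001 ] rows>= 1 | shift before rot [-0.13 -0.06  0.93] after [-0.19 -0.07  0.92]
B rot [0.0355 0.0075 0.9983] rows>= 21 | shift before rot [-0.13 -0.06  0.93] after [0.19 0.07 0.92]
t 23.05 tcp [ 0.4656 -0.1963  0.1749] F [-0.2 -0.2 -1.8] w 0.0111 q [ 0.59  0.59 -0.42  2.21  1.05  0.27  0.62]
```

```bash
python3 -m crank '[[[0,0,0,-0.002,0.007,0],[0,0,0,-0.002,0.007,0],[0,0,0,-0.001,0.007,0],[-0.05,-0.02,0.15,0,0,0],[-0.05,-0.03,0.25,0,0,0],[-0.05,-0.02,0.25,0,0,0],[0,0,0.15,0,0,0],[0,0,0,0,0,0]]]'
python3 - <<'E'
from h import *
plan(*tinlip(.018,.07,6))
E
```

```text
time_s: 23.85
tool_pos: [0.4785, -0.2021, 0.1357]
orientation: [[-0.964, 0.2, 0.173], [0.197, 0.98, -0.035], [-0.176, 0.0, -0.984]]
contact_force: [0.4, 1.1, -2.0]
grip_width: 0.0112
finger_force: 72.0
A rot [ 0.0001  0.023  -0.0005] rows>= 1 | shift before rot [-0.02 -0.01  0.56] after [-0.06 -0.01  0.56]
B rot [ 3.610e-02 -1.000e-04  9.988e-01] rows>= 21 | shift before rot [-0.02 -0.01  0.56] after [0.06 0.01 0.56]
t 23.85 tcp [ 0.4785 -0.2021  0.1357] F [ 0.4  1.1 -2. ] w 0.0112 q [ 0.62  0.7  -0.47  2.13  1.    0.33  0.7 ]
```

```bash
python3 -m crank '[[[-0.02,0,0.15,0,0.006,0],[-0.02,0,0.2,0,0.006,0],[-0.02,0,0.15,0,0.006,0],[0,0,0.06,0,0,0],[0,0,0,0,0,0]]]'
python3 - <<'E'
from h import *
plan(*tinlip(.018,.062,6))
p=r.grab_frame("scene"); f=p["frame"].copy(); q=r.grab_frame("top")["frame"]
a=cv2.resize(f[150:310,170:310],(480,549),interpolation=2); b=cv2.resize(q[170:310,340:420],(314,549),interpolation=2)
cv2.imwrite("pics/tin.png",np.hstack([a,b]))
E
```

```text
time_s: 24.35
tool_pos: [0.4863, -0.204, 0.1091]
orientation: [[-0.972, 0.202, 0.119], [0.2, 0.979, -0.023], [-0.121, 0.002, -0.993]]
contact_force: [0.2, -0.7, -1.4]
grip_width: 0.0114
finger_force: 72.0
A rot [ 0.0004  0.0054 -0.001 ] rows>= 1 | shift before rot [ 0.06 -0.01  0.17] after [ 0.06 -0.01  0.17]
B rot [ 8.50e-03 -6.00e-04  9.99e-01] rows>= 21 | shift before rot [ 0.06 -0.01  0.17] after [-0.06  0.01  0.17]
t 24.35 tcp [ 0.4863 -0.204   0.1091] F [ 0.2 -0.7 -1.4] w 0.0114 q [ 0.62  0.77 -0.49  2.07  0.96  0.4   0.74]
```

View pics/tin.png

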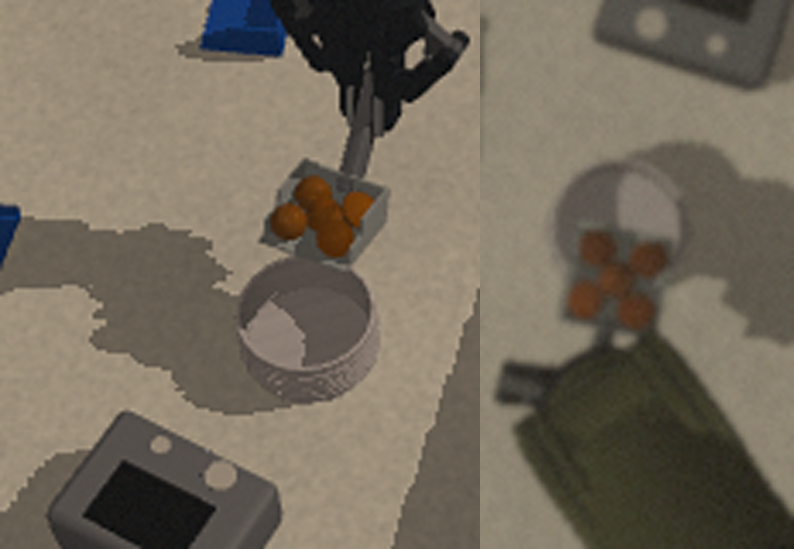

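Alignment is good: the scoop is laterally centred on the tin in the top view, with all five sweets in the bowl and the lip over the rear part of the tin. I'll tip slowly, holding the lip in place.

```bash
python3 -m crank '[[[0.03,0,0.12,0,0,0],[-0.045,0,-0.078,0,0.0139,0],[-0.045,0,-0.078,0,0.0139,0],[-0.045,0,-0.078,0,0.0139,0],[-0.045,0,-0.078,0,0.0139,0],[-0.045,0,-0.078,0,0.0139,0],[-0.045,0,-0.078,0,0.0139,0],[0,0,0,0,0,0]]]'
python3 -m crank '[[[-0.045,0,-0.078,0,0.0139,0],[-0.045,0,-0.078,0,0.0139,0],[-0.045,0,-0.078,0,0.0139,0],[-0.045,0,-0.078,0,0.0139,0],[-0.045,0,-0.078,0,0.0139,0],[-0.045,0,-0.078,0,0.0139,0],[-0.045,0,-0.078,0,0.0139,0],[0,0,0,0,0,0]]]'
python3 - <<'E'
from h import *
plan(*tinlip(.018,.057,-26)); 
for n in("scene","top"):
    p=r.grab_frame(n); f=cv2.cvtColor(p["frame"],cv2.COLOR_BGR2HSV)
    m=((f[...,0]>5)&(f[...,0]<18)&(f[...,1]>140)&(f[...,2]>50)); u,v=proj(p,(*TIN,.03)).astype(int); print(u,v)
    for row in m[v-26:v+24:2,u-30:u+30]: print("".join(".#"[int(v)] for v in row))
E
```

```text
time_s: 25.25
tool_pos: [0.5003, -0.2067, 0.127]
orientation: [[-0.97, 0.202, -0.133], [0.2, 0.979, 0.029], [0.136, 0.001, -0.991]]
contact_force: [-0.4, 0.4, -1.9]
grip_width: 0.0111
finger_force: 72.0
time_s: 26.05
tool_pos: [0.5212, -0.2111, 0.1481]
orientation: [[-0.885, 0.201, -0.421], [0.182, 0.979, 0.086], [0.429, -0.0, -0.903]]
contact_force: [0.3, -0.0, -1.3]
grip_width: 0.0111
finger_force: 72.1
A rot [ 0.0003  0.0032 -0.0009] rows>= 1 | shift before rot [-0.02 -0.01  0.16] after [-0.02 -0.    0.16]
B rot [ 5.000e-03 -5.000e-04  9.991e-01] rows>= 21 | shift before rot [-0.02 -0.01  0.16] after [0.02 0.   0.16]
t 26.05 tcp [ 0.5212 -0.2111  0.1481] F [ 0.3 -0.  -1.3] w 0.0111 q [ 0.59  1.   -0.67  1.38  0.49  1.41  1.21]
259 242
............................................................
............................................................
............................................................
............................................................
............................................................
...............................................
[... 2005 characters left out ...]
.............................
............................................................
............................................................
............................................................
............................................................
............................................................
............................................................
............................................................
............................................................
............................................................
............................................................
............................................................
```

```bash
python3 -m crank '[[[-0.09,0,-0.156,0,0.0278,0],[-0.09,0,-0.156,0,0.0278,0],[-0.09,0,-0.156,0,0.0278,0],[-0.09,0,-0.156,0,0.0278,0],[-0.09,0,-0.156,0,0.0278,0],[0,0,0,0,0,0],[0,0,0,0,0,0]]]'
python3 - <<'E'
from h import *
plan(*tinlip(.018,.15,-40))
E
```

```text
time_s: 26.85
tool_pos: [0.5583, -0.2193, 0.1663]
orientation: [[-0.629, 0.202, -0.751], [0.131, 0.979, 0.154], [0.766, -0.001, -0.643]]
contact_force: [-0.3, 0.0, -1.5]
grip_width: 0.0112
finger_force: 72.1
A rot [ 0.0006 -0.0557 -0.001 ] rows>= 2 | shift before rot [ 1.46  0.   -0.74] after [ 1.31  0.01 -0.98]
B rot [-8.720e-02 -9.000e-04  9.952e-01] rows>= 21 | shift before rot [ 1.46  0.   -0.74] after [-1.31 -0.01 -0.98]
t 26.85 tcp [ 0.5583 -0.2193  0.1663] F [-0.3  0.  -1.5] w 0.0112 q [ 0.37  1.27 -0.37  0.72  0.3   2.07  1.47]
```

```bash
python3 -m crank '[[[0.15,0,-0.13,0,0,0],[0.3,0,-0.26,0,-0.02,0],[0.3,0,-0.26,0,-0.03,0],[0.3,0,-0.3,0,-0.03,0],[0.2,0,-0.3,0,-0.04,0],[0.1,0,-0.2,0,-0.04,0],[0,0,0,0,-0.04,0],[0,0,0,0,0,0]]]'
python3 - <<'E'
from h import *
for n in("scene","top"):
    p=r.grab_frame(n); f=cv2.cvtColor(p["frame"],cv2.COLOR_BGR2HSV)
    m=((f[...,0]>5)&(f[...,0]<18)&(f[...,1]>130)&(f[...,2]>45)); u,v=proj(p,(*TIN,.015)).astype(int); print(u,v)
    for row in m[v-24:v+24:2 if n=="scene" else 1,u-30:u+30]: print("".join(".#"[int(v)] for v in row)) if row.any() else None
    print(n,[(np.round(atz(p,(d["bbox"][0]+d["bbox"][2])/2,(d["bbox"][1]+d["bbox"][3])/2,.015),3).tolist(),round(d["p"],2)) for d in r.spot_in(p,"ball1")])
plan(np.array([.437,-.42,.17]),tgt(0,0))
E
```

```text
time_s: 27.65
tool_pos: [0.5533, -0.2177, 0.2708]
orientation: [[-0.951, 0.2, -0.236], [0.194, 0.98, 0.049], [0.241, 0.001, -0.971]]
contact_force: [-0.7, -0.7, -1.0]
grip_width: 0.0111
finger_force: 72.1
259 245
...............................####.........................
............................#########.......................
............................##########......................
............................##########......................
.............................########.......................
..................#####.......########......................
................#########....##########.....................
...............##########....##########..######.............
...............##########.....#################.............
................########........###....#######..............
.......................................####.................
...............................####.........................
.............................#######........................
scene [([0.59, -0.223, 0.015], 0.63), ([0.563, -0.229, 0.015], 0.5), ([0.601, -0.253, 0.015], 
[... 833 characters left out ...]
.....####..........................
..............................#######.......................
.............................########.......................
..............................#######.......................
..............................#######.......................
................................###.........................
top [([0.594, -0.2, 0.015], 0.49)]
A rot [ 0.0085 -0.0778 -0.0645] rows>= 3 | shift before rot [ 1.05 -4.43  2.25] after [ 2.43 -4.02  1.94]
B rot [-0.1145 -0.0125  0.9285] rows>= 20 | shift before rot [ 1.05 -4.43  2.25] after [-2.43  4.02  1.94]
t 27.85 tcp [ 0.5584 -0.2192  0.2668] F [ 0.4 -0.2 -1.4] w 0.0109 q [ 0.49  0.76 -0.42  1.34  0.28  1.34  1.41]
```

```bash
python3 -m crank '[[[0,0,0,0.0028,-0.026,-0.0215],[0,0,0,0.0028,-0.026,-0.0215],[0,0,0,0.0028,-0.026,-0.0215],[0.4,-0.6,0,0,0,0],[0.5,-0.8,0,0,0,0],[0.5,-0.8,0,0,0,0],[0.5,-0.8,0.3,0,0,0],[0.5,-0.7,0.3,0,0,0]]]'
python3 -m crank '[[[0,0,0.4,0,0,0],[0,0,0.5,0,0,0],[0,0,0.4,0,0,0],[0,0,0,0,0,0]]]'
python3 - <<'E'
from h import *
plan(np.array([.437,-.407,.0485]),tgt(0,0))
p=r.grab_frame("scene"); f=cv2.cvtColor(p["frame"],cv2.COLOR_BGR2HSV)
m=((f[...,0]>5)&(f[...,0]<18)&(f[...,1]>140)&(f[...,2]>50)).astype(np.uint8)
n,l,st,c=cv2.connectedComponentsWithStats(m); print([(s.tolist()) for s in st[1:] if s[4]>25])
E
```

```text
time_s: 28.65
tool_pos: [0.4379, -0.4071, 0.2359]
orientation: [[-1.0, 0.001, 0.001], [0.001, 1.0, -0.001], [-0.001, -0.001, -1.0]]
contact_force: [-0.1, -0.4, -1.1]
grip_width: 0.0111
finger_force: 72.1
time_s: 29.05
tool_pos: [0.4369, -0.4035, 0.1681]
orientation: [[-1.0, 0.0, -0.005], [0.0, 1.0, 0.004], [0.005, 0.004, -1.0]]
contact_force: [-0.4, 1.0, -0.6]
grip_width: 0.0115
finger_force: 72.0
A rot [ 0.0013 -0.0015 -0.    ] rows>= 1 | shift before rot [-0.01 -0.08  2.39] after [-0.   -0.07  2.39]
B rot [-0.0024 -0.0021  1.    ] rows>= 21 | shift before rot [-0.01 -0.08  2.39] after [0.   0.07 2.39]
t 29.05 tcp [ 0.4369 -0.4035  0.1681] F [-0.4  1.  -0.6] w 0.0115 q [ 0.93  0.76 -0.46  1.71  0.44  0.79  1.83]
[[0, 0, 147, 192, 19677], [189, 0, 57, 52, 1797], [324, 0, 53, 7, 206], [434, 0, 206, 61, 9585], [38, 181, 16, 13, 55], [0, 182, 53, 78, 1317], [87, 190, 42, 33, 480], [50, 194, 11, 16, 28], [257, 231, 20, 22, 206], [244, 241, 10, 10, 83], [4, 252, 13, 10, 39], [0, 270, 12, 11, 28], [4, 272, 13, 20, 47], [0, 282, 7, 23, 58], [0, 358, 40, 99, 2078]]
```

```bash
python3 -m crank '[[[0,0,0.4,0.0013,-0.0015,0],[0,0,0.5,0,0,0],[0,0,0.5,0,0,0],[0,0,0.4,0,0,0],[0,0,0.25,0,0,0],[0,0,0.15,0,0,0],[0,0,0.08,0,0,0],[0,0,0,0,0,0]]]'
python3 -m crank '[[[0,0,0.05,0,0,0],[0,0,0,0,0,0]]]'
python3 -m crank '[[[0,0,0.03,0,0,0],[0,0,0,0,0,0]]]'
```

```text
time_s: 29.9
tool_pos: [0.4387, -0.4051, 0.0582]
orientation: [[-1.0, 0.0, 0.006], [0.0, 1.0, -0.005], [-0.006, -0.005, -1.0]]
contact_force: [-0.5, -0.2, -1.4]
grip_width: 0.0107
finger_force: 72.1
time_s: 30.1
tool_pos: [0.4385, -0.4052, 0.0558]
orientation: [[-1.0, 0.001, 0.006], [0.0, 1.0, -0.005], [-0.006, -0.005, -1.0]]
contact_force: [0.5, 0.8, -1.2]
grip_width: 0.0112
finger_force: 72.1
time_s: 30.3
tool_pos: [0.4383, -0.405, 0.054]
orientation: [[-1.0, 0.0, 0.005], [0.0, 1.0, -0.005], [-0.005, -0.005, -1.0]]
contact_force: [0.4, 0.1, -1.1]
grip_width: 0.0113
finger_force: 72.1
```

```bash
python3 -m crank '[[[0,0,0.05,0,0.0,0],[0,0,0,0,0,0]]]'
python3 -m crank '[[[0,0,0.03,0,0,0],[0,0,0,0,0,0]]]'
python3 -m crank '[[[0,0,0.03,0,0,0],[0,0,0,0,0,0]]]'
```

```text
time_s: 30.5
tool_pos: [0.4381, -0.4048, 0.0511]
orientation: [[-1.0, 0.0, 0.005], [0.0, 1.0, -0.005], [-0.005, -0.004, -1.0]]
contact_force: [0.0, 0.1, -1.8]
grip_width: 0.0112
finger_force: 72.1
time_s: 30.7
tool_pos: [0.4382, -0.4048, 0.0497]
orientation: [[-1.0, 0.0, 0.005], [0.0, 1.0, -0.005], [-0.005, -0.005, -1.0]]
contact_force: [-0.4, 0.1, -1.8]
grip_width: 0.0109
finger_force: 72.1
time_s: 30.9
tool_pos: [0.4382, -0.4049, 0.0482]
orientation: [[-1.0, 0.0, 0.005], [0.0, 1.0, -0.005], [-0.005, -0.005, -1.0]]
contact_force: [0.2, -0.9, -0.2]
grip_width: 0.011
finger_force: 72.1
```

```bash
python3 -m crank '[[[0,0,0.01,0,0,0],[0,0,0,0,0,0]]]'
python3 -m crank '[[[0,0,0,0,0,0],[0,0,0,0,0,0],[0,0,0,0,0,0],[0,0,0,0,0,0],[0,0,0,0,0,0]]]' 0.8
python3 -m crank '[[[0,0,-0.2,0,0,0],[0,0,-0.4,0,0,0],[0,0,-0.6,0,0,0],[0,0,-0.8,0,0,0],[0,0,-0.8,0,0,0],[0,0,-0.6,0,0,0],[0,0,-0.4,0,0,0],[0,0,0,0,0,0]]]'
python3 -m crank '[[[0.6,0,-0.3,0,0,0],[0.3,0.5,0,0,0,0],[0,0.8,0,0,0,0],[0,0.8,0,0,0,0],[0,0.8,0,0,0,0],[0,0.8,0,0,0,0],[0,0.6,0,0,0,0],[0,0,0,0,0,0]]]'
python3 - <<'E'
from fit import *
for p,n in((s,"scene"),(t,"top")):
    for c in("scoop","tin"): print(n,c,[(np.round(d["bbox"]).astype(int).tolist(),round(d["p"],2)) for d in r.spot_in(p,c)])
    W=tray_w(.499,-.405,0); q=np.array([proj(p,W(P)) for P in((.031,.031,0),(.031,-.031,0),(-.031,.031,.028),(-.031,-.031,.028),(-.082,0,.084),(-.06,0,.094))]); print("expected flat",q.min(0).round(),q.max(0).round())
    f=cv2.cvtColor(p["frame"],cv2.COLOR_BGR2HSV); m=((f[...,0]>5)&(f[...,0]<18)&(f[...,1]>130)&(f[...,2]>45)); u,v=proj(p,(*TIN,.015)).astype(int)
    for row in m[v-26:v+24:2 if n=="scene" else 1,u-30:u+30]: print("".join(".#"[int(v)] for v in row)) if row.any() else None
o=r.observe(); print(o["time_s"],o["tool_pos"],o["contact_force"])
E
```

```text
time_s: 31.1
tool_pos: [0.4383, -0.4049, 0.0478]
orientation: [[-1.0, 0.0, 0.005], [0.0, 1.0, -0.005], [-0.005, -0.005, -1.0]]
contact_force: [0.1, 1.0, -0.6]
grip_width: 0.0109
finger_force: 72.1
time_s: 31.6
tool_pos: [0.4383, -0.405, 0.0479]
orientation: [[-1.0, 0.0, 0.005], [0.0, 1.0, -0.005], [-0.005, -0.005, -1.0]]
contact_force: [-0.2, 0.3, -0.2]
grip_width: 0.0689
finger_force: 0.0
time_s: 32.4
tool_pos: [0.4391, -0.405, 0.2418]
orientation: [[-1.0, 0.001, 0.011], [0.001, 1.0, -0.009], [-0.011, -0.009, -1.0]]
contact_force: [-0.5, 0.1, 0.1]
grip_width: 0.068
finger_force: 0.0
time_s: 33.2
tool_pos: [0.3918, -0.1845, 0.2515]
orientation: [[-1.0, -0.008, 0.004], [-0.008, 1.0, -0.003], [-0.004, -0.003, -1.0]]
contact_force: [-0.4, -0.4, 0.0]
grip_width: 0.0686
finger_force: 0.0
scene scoop [([142, 152, 168, 171], 0.92), ([138, 210, 174, 251], 0.71), ([181, 159, 212, 221], 0.66), ([230, 137, 273, 168], 0.66)]
scene tin [([237, 224, 277, 267], 0.9), ([333, 201, 390, 314], 0.67)]
expected flat [183. 156.] [214. 216.]
...............................####.........................
....
[... 1963 characters left out ...]
.........
...........................######...........................
............................#####...........................
..............................###...........................
..............................######........................
..............................#######.......................
..............................#######.......................
..............................#######.......................
..............................#######.......................
..............................######........................
................................##..........................
33.5 [ 0.39209474 -0.19017288  0.25134406] [-0.81125233 -0.75430197  0.48719175]
```

All five sweets show separately inside the tin, the scoop matches the flat prediction, and the arm is clear of everything.

```bash
python3 -c "
from bench import r
print(r.job_done())"
```

```text
the job is handed in; nothing more can be done
None
```

I scooped all five round sweets out of their tray and tipped them into the tin, set the scoop down flat on the shelf and let go, then handed the job in at about 33.5 s; the judge returned no verdict.

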